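# Set out the stacked labware on the sampler deck

## Task

Set up the sampler deck from the stack of labware: take the stack apart and set every piece upright and flat between the corner angles of the nest made for it: the trough in the steel cradle, the aluminium cooling block on the chiller, the tube rack in the tube-rack bay and the bottle rack in the bottle-rack bay. Set them down gently without tipping any over, and leave the two small bottles standing where they are.

Things in the scene. Friction and masses are not known exactly. Their poses are not given: they have to be found in the camera images.
- trough_center (a point): Reagent trough, top of the stack: open white plastic box with two compartments, 42 x 66 mm, 36 mm high, walls 3 mm, about 60 g, empty, rigid. The point is its centre, 18 mm above its underside. Axes: z up, y along its long side, x across it (the direction to grip).
- cool_block_center (a point): Cooling block, second from the top: solid aluminium, 50 x 94 mm, 38 mm high, 3 x 6 small holes, about 380 g. The trough stands on it. The point is its centre, 19 mm above its underside. Axes: z up, y along its long side, x across it (the direction to grip).
- tube_rack_center (a point): Tube rack, third from the top: grey plastic, open-sided with end walls and three levels, 2 x 5 holes of 17 mm, 58 x 122 mm, 42 mm high, about 160 g; it can be gripped across its plates anywhere. The cooling block stands on it. The point is its centre, 21 mm above its underside. Axes: z up, y along its long side, x across it (the direction to grip).
- bottle_rack_center (a point): Bottle rack, bottom of the stack, standing on the deck (the work surface): black plastic block with one row of four 29 mm holes, 66 x 150 mm, 46 mm high, about 400 g. Its centre, 23 mm above its underside; axes as the others. The stack is turned up to 23 degrees; its pieces lie within 5 mm and 3 degrees of centred, each showing about 14 mm of the next below at both ends and 3 to 4 mm at the sides; nothing interlocks.
- trough_cradle_seat (a point): Trough cradle, the trough's nest: small plain steel plate, 66 x 90 mm outside, seat 10 mm above the deck, 58 x 82 mm free between the corner angles (8 mm clear all round the trough). The point is the centre of the seat's top face; z up, y along its long side; turned up to 20 degrees. Fixed. Four corner angles (4 mm thick, legs 18 mm) stand 12 mm above the seat; the sides between are open.
- chiller_seat (a point): Chiller, the cooling block's nest: white housing with dark air slots and an aluminium top, 74 x 118 mm outside, seat 30 mm above the deck, 66 x 110 mm free between the corner angles (8 mm clear all round the block). The point is the centre of the seat's top face; z up, y along its long side; turned up to 20 degrees. Fixed. Four corner angles (4 mm thick, legs 18 mm) stand 12 mm above the seat; the sides between are open.
- tube_bay_seat (a point): Tube-rack bay, the tube rack's nest: flat grey plastic base with three long dark strips, 82 x 146 mm outside, seat 8 mm above the deck, 74 x 138 mm free between the corner angles (8 mm clear all round the rack). The point is the centre of the seat's top face; z up, y along its long side; turned up to 20 degrees. Fixed. Four corner angles (4 mm thick, legs 18 mm) stand 12 mm above the seat; the sides between are open.
- bottle_bay_seat (a point): Bottle-rack bay, the bottle rack's nest: flat black base with four round grey pads in a row, the longest nest, 90 x 174 mm outside, seat 8 mm above the deck, 82 x 166 mm free between the corner angles (8 mm clear all round the rack). The point is the centre of the seat's top face; z up, y along its long side; turned up to 20 degrees. Fixed. Four corner angles (4 mm thick, legs 18 mm) stand 12 mm above the seat; the sides between are open.
- wash_bottle_center (a point): Small clear bottle with a white cap, 36 mm across, 81 mm high, loose, 120 g, standing on the deck among the nests; leave it standing. The point is its centre, half-way up. Axes: z along the bottle.
- reagent_bottle_center (a point): Small amber bottle with a black cap, 36 mm across, 67 mm high, loose, 120 g, standing on the deck among the nests; leave it standing. The point is its centre, half-way up. Axes: z along the bottle.

How it is judged (in metres and radians):
At the end, for the whole second after the job is handed in: Each piece is seated in its own nest: its centre within 14 mm of the nest's centre seen from above, its underside within 4 mm of the seat's height, level within 0.07 rad, its long side within 0.25 rad of the nest's; all pieces are at rest and both bottles stand upright (horizontal distance between trough_center and trough_cradle_seat below 0.014 m and z of trough_center in the frame of trough_cradle_seat between 0.014 and 0.022 m and angle between the y axis of trough_center and the y axis of trough_cradle_seat, either way round below 0.25 rad and angle between each of trough_center, cool_block_center, tube_rack_center, bottle_rack_center's own z axis and vertical below 0.07 rad and linear speed of each of trough, cool_block, tube_rack, bottle_rack below 0.02 m/s and horizontal distance between cool_block_center and chiller_seat below 0.014 m and z of cool_block_center in the frame of chiller_seat between 0.015 and 0.023 m and angle between the y axis of cool_block_center and the y axis of chiller_seat, either way round below 0.25 rad and horizontal distance between tube_rack_center and tube_bay_seat below 0.014 m and z of tube_rack_center in the frame of tube_bay_seat between 0.017 and 0.025 m and angle between the y axis of tube_rack_center and the y axis of tube_bay_seat, either way round below 0.25 rad and horizontal distance between bottle_rack_center and bottle_bay_seat below 0.014 m and z of bottle_rack_center in the frame of bottle_bay_seat between 0.019 and 0.027 m and angle between the y axis of bottle_rack_center and the y axis of bottle_bay_seat, either way round below 0.25 rad and angle between each of wash_bottle_center, reagent_bottle_center's own z axis and vertical below 0.1 rad); the robot touches nothing.
It fails at once if a piece of labware is tipped over (leans more than 0.7 rad) (angle between any of trough_center, cool_block_center, tube_rack_center, bottle_rack_center's own z axis and vertical above 0.7 rad).
It fails at once if a bottle is pushed more than 30 mm or knocked over (distance of any of wash_bottle_center, reagent_bottle_center from where it was at the start of the episode above 0.03 m or angle between any of wash_bottle_center, reagent_bottle_center's own z axis and vertical above 0.5 rad).
It fails at once if a piece is dropped or slammed into its nest (faster than 0.6 m/s within 40 mm above the seat) ((linear speed of trough above 0.6 m/s and horizontal distance between trough_center and trough_cradle_seat below 0.03 m and z of trough_center in the frame of trough_cradle_seat below 0.058 m) or (linear speed of cool_block above 0.6 m/s and horizontal distance between cool_block_center and chiller_seat below 0.03 m and z of cool_block_center in the frame of chiller_seat below 0.059 m) or (linear speed of tube_rack above 0.6 m/s and horizontal distance between tube_rack_center and tube_bay_seat below 0.03 m and z of tube_rack_center in the frame of tube_bay_seat below 0.061 m) or (linear speed of bottle_rack above 0.6 m/s and horizontal distance between bottle_rack_center and bottle_bay_seat below 0.03 m and z of bottle_rack_center in the frame of bottle_bay_seat below 0.063 m)).
It also fails if it takes over 128 s, if anything falls off the work surface, if the arm or the gripper's body presses on something with over 40 N, if the wrist force passes 120 N, or if a joint passes its speed limit or range.

## Robot

A 6-joint arm with a two-finger parallel gripper is mounted at the origin on the work surface. World frame = base frame: x ahead of the robot, y to its left, z up, the work surface at z = 0. Lengths are in mm, angles in degrees, forces in N, time in s.
With the tool pointing down it reaches from about 350 to 850 mm from the base axis. Payload 8.1 kg.
Tool frame: the origin (TCP) lies on the front face of the gripper's body, between the roots of the fingers; the fingertips stand r.finger_overhang ahead of it and the grasp point (between the pads) lies 54 mm ahead of it (r.finger_overhang is the distance from the TCP to the fingertips, in mm); y points along the fingers, z is the direction in which the jaws open and shut, and the axes are right-handed (so a half turn about y gives the same grasp; the last joint's range is limited). The gripper opens to 85 mm and grips with 20 to 120 N. Pads are 22 mm wide; open, the fingers measure 114 mm over their backs; the gripper's body (76 mm by 85 mm) begins 54 mm behind the grasp point. The pads swing forward as they close: fully open they stand 13 mm farther back than shut.
Start: joints at [68.274, 7.471, 85.268, -0, 87.261, -4.893], TCP at [173.733, 574.302, 303.892] pointing down, gripper open.
Joint ranges: [-169.43, 169.43], [-51.17, 129.36], [1.28, 143.12], [-76.62, 256.62], [0, 156.53], [-152.29, 152.29]. Speed limits (degrees/s): [136.94, 136.94, 159.86, 180, 180, 180].

## Interface

Orientations are given as [roll, pitch, yaw] about the fixed x, y, z axes, in that order (R = Rz(yaw) Ry(pitch) Rx(roll)).
In Python, from bench import r gives the robot as it stands. The module is installed in compiled form; this text tells all that it offers.
- The arm moves only by the tool arm_command, never from a script. Its argument "increments" is a list of rows, each a list of 6 numbers: the shift along the tool's x, y, z in m, then the turn, a rotation vector about the tool's x, y, z in rad. In form: [[tx, ty, tz, wx, wy, wz], ...]. A call has exactly 10 rows; each row is the pose to reach, as a shift and turn from the pose commanded when the call began, along the tool's axes at that moment; what a row does not reach only later rows make up. A row lasts 1/8 s, in which the tool goes at most 62.5 mm and 10.7 degrees, less where a joint would pass 70% of its speed; a pose out of reach is approached as far as the arm can. A call with a gripper value outside its range is refused whole. "jaw" is the gripper's target within -1 to 1 (shut at 1, half-way at 0, fully open at -1), set as the call begins (left out, the last holds). The fingers move at their own pace and stop on an object; "force" is the grip in N (left out, the last holds). Time passes only in rows, so rows that repeat a pose let the fingers close, or fill a call up. It gives the time, the measured TCP pose, the force and the opening at its end, in the units of the state.
- r.sense(): the state, without advancing time (a new reading comes with each control period).
- r.snapshot(name): name is "side" or "top"; returns the picture (384x512x3 uint8, red, green, blue); there is no depth.
- r.camera_model(name): a dict with "intrinsics" (3x3 intrinsics, pixels), "cam_to_world" (4x4, takes a point from camera to world coordinates). Camera axes: x right, y down, z forward; pixel columns grow to the right and rows downward; lengths in mm; the calibration is good to about 2 mm. A picture is of the moment at which its call begins. camera_model takes no time and is no camera call.
- r.hand_in(): hands the job in, once; it reports no verdict.
Trained networks look in the newest picture that a camera, given by its name, has taken for a name from the list of things; names that differ only in an ending like _2 or _b are one class to them, and where a whole thing is asked for, a point or a joint stands for the part that bears it (a point fixed in the world has none). Each returns a list of dicts, best first, with "conf" (0 to 1); they miss things now and then, are a little off and sometimes report something else, mostly with a low value. They report only what shows in the picture. A call takes as long as a camera call.
- r.trace(camera, target): "mask" (384x512 bool, what is visible of it) and "position" ([column, row] in pixels, amid what is visible of it).
- r.spot_point(camera, target): "position" ([column, row] in pixels: a listed point, or the origin of a listed thing).
The state is a dict: "time": time; "joint_pos": joint angles; "qd": joint speeds; "joint_efforts": joint torques, N m; "tool_pos": TCP position; "tcp_rot": TCP orientation; "ft_force": force on the tool from outside, world axes, zero at the start; "wrist_torque": the same for the moment, N m; "finger_gap": finger opening in mm.
Only numpy, scipy, OpenCV 4.12 (cv2) and the standard library are available. Lean on these libraries where they do the work, as an engineer would, in place of code of your own. Each camera call takes 0.05 s, during which the arm holds its last target.

## Working session

There is one attempt and no reset: what is moved stays moved. The work goes in short steps, Python scripts to look and compute and a tool call to move; the robot and the scene stay as the last step left them, time stands still between calls to the robot, and variables do not carry over. Pictures are saved under pics/ and viewed, and the job is handed in when it is done.

Besides the shell and the picture viewer there is one more tool, called as name([rows], argument=value, ...), one row to a line, values as JSON. arm_command: Moves the arm, as the interface text tells. Its arguments: {"type":"object","properties":{"increments":{"type":"array","items":{"type":"array","items":{"type":"number"}}},"jaw":{"type":"number"},"force":{"type":"number"}},"required":["increments"]}

```bash
mkdir -p pics; ls; python3 - <<'E'
from bench import r
import cv2,numpy as np
np.set_printoptions(suppress=True,precision=2)
for n in ("top","side"):
    im=r.snapshot(n); cv2.imwrite(f"pics/{n}0.png",im[:,:,::-1])
    c=r.camera_model(n); print(n,np.array(c["intrinsics"]),np.array(c["cam_to_world"]))
print(r.sense(), r.finger_overhang)
for n in ("top","side"):
  for t in "trough_center cool_block_center tube_rack_center bottle_rack_center trough_cradle_seat chiller_seat tube_bay_seat bottle_bay_seat wash_bottle_center reagent_bottle_center".split():
    print(n,t,[(np.round(d["position"],1),round(d["conf"],2)) for d in r.spot_point(n,t)][:2])
E
```

```text
pics
top [[437.62   0.   255.98]
 [  0.   437.62 183.87]
 [  0.     0.     1.  ]] [[  0.02  -0.99   0.16 407.69]
 [ -1.    -0.02  -0.01  -2.87]
 [  0.02  -0.16  -0.99 979.15]
 [  0.     0.     0.     1.  ]]
side [[456.8    0.   255.4 ]
 [  0.   456.8  194.65]
 [  0.     0.     1.  ]] [[   0.84   -0.38    0.39  105.99]
 [  -0.54   -0.6     0.59 -676.66]
 [   0.01   -0.71   -0.71  919.17]
 [   0.      0.      0.      1.  ]]
{'time': 0.1, 'joint_pos': array([68.27,  7.51, 85.32,  0.  , 87.26, -4.89]), 'qd': array([ 0.1 , -0.09, -0.07,  0.01,  0.07, -0.06]), 'joint_efforts': array([  0.  , -57.1 , -50.19,  -0.  ,   0.01,   0.  ]), 'tool_pos': array([173.59, 573.96, 302.94]), 'tcp_rot': array([-90.09,   0.01, -16.83]), 'ft_force': array([-0.15, -1.3 ,  0.05]), 'wrist_torque': array([-0.01, -0.01, -0.  ]), 'finger_gap': 85.3545786814442} 72.6
top trough_center [(array([379.6, 135.1]), 0.69)]
top cool_block_center [(array([374.6, 143.4]), 0.93), (array([127.1, 146.3]), 0.36)]
top tube_rack_center [(array([373.9, 148.9]), 0.57), (array([375.3, 140.9]), 0.33)]
top bottle_rack_center [(array([
[... 335 characters left out ...]
.78), (array([373. , 148.6]), 0.62)]
side trough_center [(array([353.5, 239.7]), 0.72)]
side cool_block_center [(array([349.1, 253.7]), 0.92), (array([351.7, 259. ]), 0.41)]
side tube_rack_center [(array([353.5, 261.8]), 0.61), (array([230.3, 152.6]), 0.33)]
side bottle_rack_center [(array([347. , 273.3]), 0.93), (array([230.7, 153.9]), 0.25)]
side trough_cradle_seat [(array([279.7, 323.6]), 0.97)]
side chiller_seat [(array([287.5, 202.9]), 0.76)]
side tube_bay_seat [(array([231.7, 152.1]), 0.91)]
side bottle_bay_seat [(array([178.1, 178.5]), 0.64), (array([284.2, 249.4]), 0.64)]
side wash_bottle_center [(array([219.4, 185.9]), 0.8)]
side reagent_bottle_center [(array([286.6, 250.6]), 0.52)]
```

```bash
python3 - <<'E'
import cv2
for n in("top","side"):
    im=cv2.imread(f"pics/{n}0.png"); cv2.imwrite(f"pics/{n}0b.png",cv2.resize(im,(800,600),interpolation=cv2.INTER_CUBIC))
im=cv2.imread("pics/top0.png"); cv2.imwrite("pics/stack0.png",cv2.resize(im[80:280,300:450],(450*1,600),interpolation=cv2.INTER_CUBIC))
E
```

```text
(no output)
```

View pics/top0b.png

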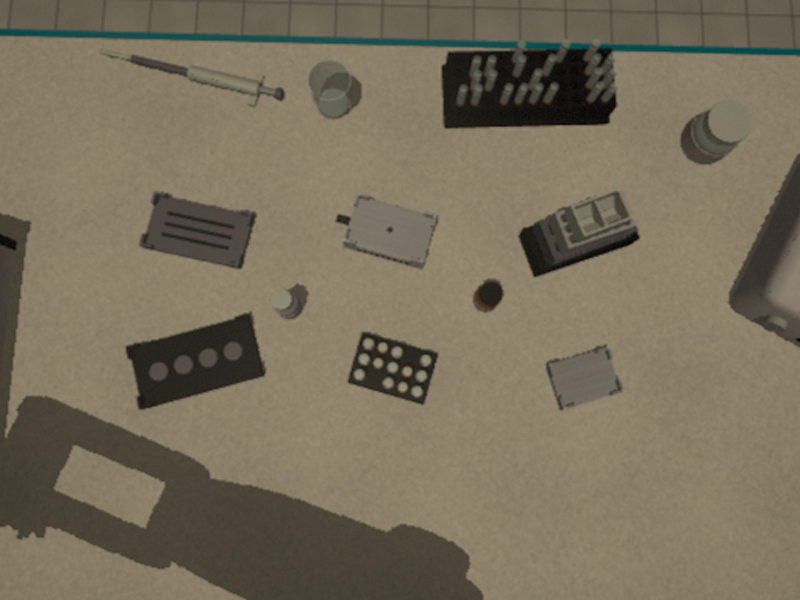

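View pics/side0b.png

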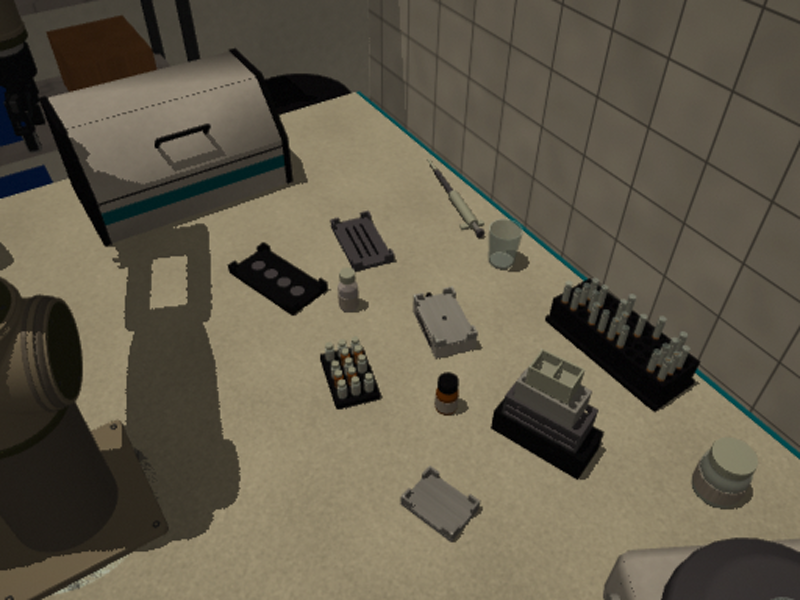

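View pics/stack0.png

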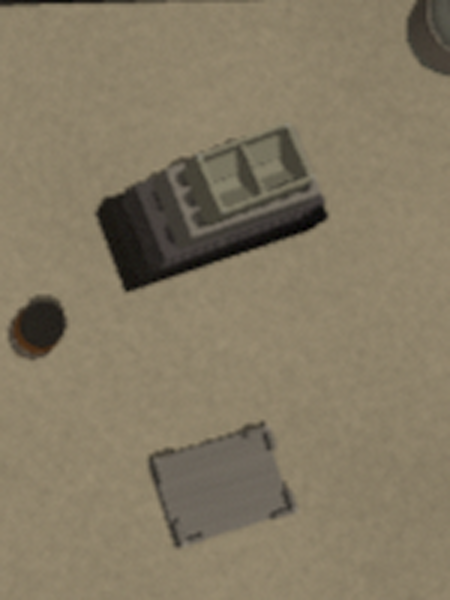

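```bash
cat > h.py <<'E'
from bench import r
import cv2,numpy as np,pickle
from scipy.optimize import minimize
np.set_printoptions(suppress=True,precision=2)
S=4
def proj(cam,P):
    c=r.camera_model(cam);K=np.array(c["intrinsics"]);T=np.linalg.inv(np.array(c["cam_to_world"]))
    q=(T[:3,:3]@np.asarray(P,float).T+T[:3,3:]);q=K@q
    return (q[:2]/q[2]).T
def box(x,y,yaw,L,W,z0,z1,cx=0,cy=0):
    c,s=np.cos(yaw),np.sin(yaw);o=[]
    for z in(z0,z1):
        for a,b in((-1,-1),(1,-1),(1,1),(-1,1)):
            u=cx+a*W/2;v=cy+b*L/2   # x across, y long
            o.append([x+c*u-s*v,y+s*u+c*v,z])
    return np.array(o)
def draw(cam,boxes):
    m=np.zeros((384*S,512*S),np.uint8)
    for b in boxes:
        p=(proj(cam,b)+.5)*S
        cv2.fillConvexPoly(m,cv2.convexHull(np.round(p*16).astype(np.int32)),255,shift=4)
    return cv2.resize(m,(512,384),interpolation=cv2.INTER_AREA)/255.
def mask(cam,t):
    d=r.trace(cam,t)
    return (np.array(d[0]["mask"]).astype(float),d[0]["conf"]) if d else (None,0)
PI={"trough_center":(66,42,36),"cool_block_center":(94,50,38),"tube_rack_center":(122,58,42),"bottle_rack_center":(150,66,46)}
NE={"trough_cradle_seat":(90,66,10),"chiller_seat":(118,74,30),"tube_bay_seat":(146,82,8),"bottle_bay_seat":(174,90,8)}
def nestboxes(n,p):
    L,W,h=NE[n];x,y,a=p;o=[box(x,y,a,L,W,0,h)]
    for i in(-1,1):
        for j in(-1,1):
            o.append(box(x,y,a,4,18,h,h+12,i*(W/2-9),j*(L/2-2)));o.append(box(x,y,a,18,4,h,h+12,i*(W/2-2),j*(L/2-9)))
    return o
def fit(masks,model,p0,occ=None):
    # masks: {cam:mask}; model(p)->boxes ; occ: boxes in front
    om={c:(draw(c,occ) if occ else 0) for c in masks}
    def f(p):
        p=[p[0],p[1],p[2]/50];t=0
        for c,m in masks.items():
            d=draw(c,model(p))*(1-om[c]);t+=1-np.minimum(d,m).sum()/np.maximum(d,m).sum()
        return t/len(masks)
    best=None
    for da in(0,-.15,.15):
        s=np.array([p0[0],p0[1],(p0[2]+da)*50])
        R=minimize(f,s,method="Nelder-Mead",options=dict(initial_simplex=s+np.array([[0,0,0],[8,0,0],[0,8,0],[0,0,6]]),xatol=.1,fatol=1e-4))
        if best is None or R.fun<best.fun:best=R
    p=best.x.copy();p[2]/=50
    return p,best.fun
def ray(cam,px,z):
    c=r.camera_model(cam);K=np.array(c["intrinsics"]);T=np.array(c["cam_to_world"])
    d=T[:3,:3]@np.linalg.solve(K,[px[0],px[1],1]);o=T[:3,3];return (o+d*(z-o[2])/d[2])[:2]
E
cat > m0.py <<'E'
from h import *
import sys
r.snapshot("top");r.snapshot("side")
M={}
for n in list(NE)+list(PI)+["wash_bottle_center","reagent_bottle_center"]:
    # seats are points fixed in world: trace may still work
    for c in("top","side"):
        try: m,cf=mask(c,n)
        except Exception as e: print(n,c,e);continue
        if m is not None: M[n,c]=m;print(n,c,round(cf,2),int(m.sum()))
        else: print(n,c,"none")
pickle.dump(M,open("M.pkl","wb"))
E
python3 m0.py; python3 -c "
from bench import r;print(r.sense()['time'])"
```

```text
trough_cradle_seat top 0.68 1301
trough_cradle_seat side 0.58 1273
chiller_seat top 0.74 1877
chiller_seat side 0.76 1192
tube_bay_seat top 0.59 2341
tube_bay_seat side 0.72 891
bottle_bay_seat top 0.82 3411
bottle_bay_seat side 0.92 1373
trough_center top 0.63 913
trough_center side 0.7 813
cool_block_center top 0.22 3344
cool_block_center side 0.88 759
tube_rack_center top 0.64 452
tube_rack_center side 0.79 913
bottle_rack_center top 0.68 421
bottle_rack_center side 0.68 1082
wash_bottle_center top 0.64 1305
wash_bottle_center side 0.64 316
reagent_bottle_center top 0.72 286
reagent_bottle_center side 0.71 331
2.2
```

```bash
cat > f0.py <<'E'
from h import *
M=pickle.load(open("M.pkl","rb"))
seed={"trough_cradle_seat":((374.4,242.4),10),"chiller_seat":((249.4,145.5),30),"tube_bay_seat":((125.4,147.7),8),"bottle_bay_seat":((123.4,231.8),8),"trough_center":((379.6,135.1),144)}
seeda={"trough_cradle_seat":-75,"chiller_seat":-105,"tube_bay_seat":-105,"bottle_bay_seat":-75,"trough_center":-72}
out={}
for n,(px,z) in seed.items():
    p0=[*ray("top",px,z),np.deg2rad(seeda[n]+180)]
    mod=(lambda p:nestboxes(n,p)) if n in NE else (lambda p:[box(*p,*PI[n][:2],126,162)])
    for cams in(("top","side"),("top",),("side",)):
        p,e=fit({c:M[n,c] for c in cams},mod,p0)
        print(n,cams,np.round([p[0],p[1],np.rad2deg(p[2])],1),round(e,3), "seed",np.round(p0,1))
        out.setdefault(n,p)
# stack below
occ=[box(*out["trough_center"],66,42,126,162)]
for n,z0,z1 in(("cool_block_center",88,126),("tube_rack_center",46,88),("bottle_rack_center",0,46)):
    L,W,h=PI[n]
    for cams in(("top","side"),("top",),("side",)):
        p,e=fit({c:M[n,c] for c in cams},lambda p:[box(*p,L,W,z0,z1)],out["trough_center"],occ)
        print(n,cams,np.round([p[0],p[1],np.rad2deg(p[2])],1),round(e,3)); out.setdefault(n,p)
    occ.append(box(*out[n],L,W,z0,z1))
pickle.dump(out,open("fit.pkl","wb"))
for c in("top","side"):
    im=cv2.imread(f"pics/{c}0.png");im=cv2.resize(im,None,fx=4,fy=4,interpolation=cv2.INTER_CUBIC)
    zz={"trough_center":126,"cool_block_center":88,"tube_rack_center":46,"bottle_rack_center":0}
    for n,p in out.items():
        bs=nestboxes(n,p) if n in NE else [box(*p,*PI[n][:2],zz[n],zz[n]+PI[n][2])]
        for b in bs:
            q=np.round((proj(c,b)+.5)*4).astype(int)
            cv2.polylines(im,[q[4:]],True,(0,255,0),1);
            if len(bs)==1: cv2.polylines(im,[q[:4]],True,(0,0,255),1)
    cv2.imwrite(f"pics/ov_{c}_full.png",im)
    a=im[440:1120,320:1800] if c=="top" else im[500:1420,500:1600]
    f=min(800/a.shape[1],600/a.shape[0]);cv2.imwrite(f"pics/ov_{c}.png",cv2.resize(a,None,fx=f,fy=f,interpolation=cv2.INTER_AREA))
E
python3 f0.py
```

```text
Traceback (most recent call last):
  File "f0.py", line 10, in <module>
    p,e=fit({c:M[n,c] for c in cams},mod,p0)
        ~~~^^^^^^^^^^^^^^^^^^^^^^^^^^^^^^^^^
  File "h.py", line 45, in fit
    R=minimize(f,s,method="Nelder-Mead",options=dict(initial_simplex=s+np.array([[0,0,0],[8,0,0],[0,8,0],[0,0,6]]),xatol=.1,fatol=1e-4))
  File "h.py", line 40, in f
    d=draw(c,model(p))*(1-om[c]);t+=1-np.minimum(d,m).sum()/np.maximum(d,m).sum()
      ~~~~^^^^^^^^^^^^
  File "h.py", line 20, in draw
    p=(proj(cam,b)+.5)*S
       ~~~~^^^^^^^
  File "h.py", line 7, in proj
    c=r.camera_model(cam);K=np.array(c["intrinsics"]);T=np.linalg.inv(np.array(c["cam_to_world"]))
ValueError: time passes only in moves, steps and waits
```

```bash
python3 - <<'E'
s=open('h.py').read()
s=s.replace('S=4\n','''S=4
_C={n:{k:np.array(v) for k,v in r.camera_model(n).items()} for n in("top","side")}
''',1).replace('c=r.camera_model(cam)','c=_C[cam]')
open('h.py','w').write(s)
E
time python3 f0.py;python3 -c "
from bench import r;print(r.sense()['time'])"
```

```text
trough_cradle_seat ('top', 'side') [ 444.3 -277.7   80.9] 0.35 seed [ 443.2 -279.6    1.8]
trough_cradle_seat ('top',) [ 445.7 -275.7   79.1] 0.356 seed [ 443.2 -279.6    1.8]
trough_cradle_seat ('side',) [ 443.2 -279.4   80.7] 0.338 seed [ 443.2 -279.6    1.8]
chiller_seat ('top', 'side') [650.1   1.8 165. ] 0.074 seed [652.    0.3   1.3]
chiller_seat ('top',) [650.8   2.9 -15.6] 0.06 seed [652.    0.3   1.3]
chiller_seat ('side',) [648.3  -1.2 -15. ] 0.058 seed [652.    0.3   1.3]
tube_bay_seat ('top', 'side') [647.1 279.8 167.8] 0.072 seed [646.6 281.7   1.3]
tube_bay_seat ('top',) [648.5 280.9 -11.5] 0.035 seed [646.6 281.7   1.3]
tube_bay_seat ('side',) [644.7 275.7 167.9] 0.06 seed [646.6 281.7   1.3]
bottle_bay_seat ('top', 'side') [459.3 269.6  16.3] 0.063 seed [456.6 273.6   1.8]
bottle_bay_seat ('top',) [459.3 271.6  16.8] 0.029 seed [456.6 273.6   1.8]
bottle_bay_seat ('side',) [457.7 266.8  16.7] 0.056 seed [456.6 273.6   1.8]
trough_center ('top', 'side') [ 645.2 -261.5   22.1] 0.067 seed [ 649.3 -257.5    1.9]
trough_center ('top',) [ 645.3 -260.9  202.1] 0.044 seed [ 649.3 -257.5    1.9]
trough_center ('side',) [ 643.6 -263.1   21.1] 0.051 seed [ 649.3 -257.5    1.9]
cool_block_center ('top', 'side') [ 642.7 -266.8   20.6] 0.545
cool_block_center ('top',) [ 645.2 -261.5   22.1] 1.0
cool_block_center ('side',) [ 642.7 -266.8   20.6] 0.09
tube_rack_center ('top', 'side') [ 647.  -266.7   22.4] 0.207
tube_rack_center ('top',) [ 647.2 -265.5   22.6] 0.257
tube_rack_center ('side',) [ 644.3 -269.    21.4] 0.066
bottle_rack_center ('top', 'side') [ 648.9 -269.6   20.4] 0.217
bottle_rack_center ('top',) [ 649.5 -269.2   20.7] 0.269
bottle_rack_center ('side',) [ 645.5 -271.5   20.2] 0.101
2.2
real	0m39.455s
user	0m48.854s
sys	0m20.271s
```

```bash
sed -i 's/"trough_cradle_seat":-75,"chiller_seat":-105,"tube_bay_seat":-105,"bottle_bay_seat":-75,"trough_center":-72/"trough_cradle_seat":-165,"chiller_seat":-195,"tube_bay_seat":-192,"bottle_bay_seat":-163,"trough_center":-158/' f0.py; python3 f0.py|head -15
```

```text
trough_cradle_seat ('top', 'side') [ 444.9 -277.4   17.9] 0.058 seed [ 443.2 -279.6    0.3]
trough_cradle_seat ('top',) [ 445.9 -276.8   17.3] 0.033 seed [ 443.2 -279.6    0.3]
trough_cradle_seat ('side',) [ 443.2 -278.3   17.4] 0.044 seed [ 443.2 -279.6    0.3]
chiller_seat ('top', 'side') [650.2   1.5 -14.7] 0.074 seed [652.    0.3  -0.3]
chiller_seat ('top',) [650.7   2.9 -15.7] 0.06 seed [652.    0.3  -0.3]
chiller_seat ('side',) [648.3  -1.3 -15. ] 0.058 seed [652.    0.3  -0.3]
tube_bay_seat ('top', 'side') [647.3 279.8 -12.6] 0.073 seed [646.6 281.7  -0.2]
tube_bay_seat ('top',) [648.6 280.9 -11.5] 0.035 seed [646.6 281.7  -0.2]
tube_bay_seat ('side',) [644.8 275.7 -12.2] 0.061 seed [646.6 281.7  -0.2]
bottle_bay_seat ('top', 'side') [458.8 270.4  16.7] 0.062 seed [456.6 273.6   0.3]
bottle_bay_seat ('top',) [459.3 271.6  16.8] 0.029 seed [456.6 273.6   0.3]
bottle_bay_seat ('side',) [457.7 266.7  16.7] 0.056 seed [456.6 273.6   0.3]
trough_center ('top', 'side') [ 645.1 -261.6   21.1] 0.067 seed [ 649.3 -257.5    0.4]
trough_center ('top',) [ 645.2 -260.7   22.3] 0.044 seed [ 649.3 -257.5    0.4]
trough_center ('side',) [ 643.6 -263.1   21.1] 0.051 seed [ 649.3 -257.5    0.4]
```

View pics/ov_top.png

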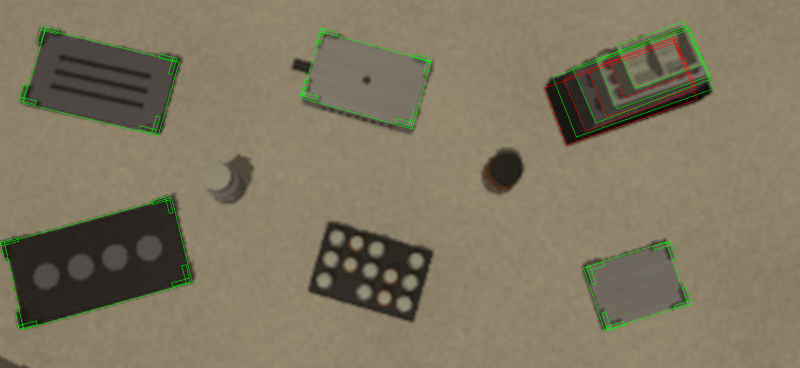

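View pics/ov_side.png

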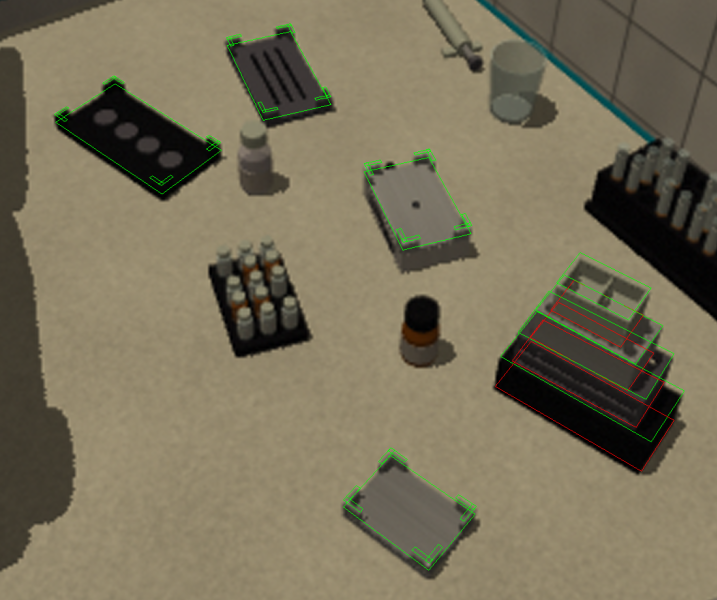

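```bash
cat > mv.py <<'E'
# usage: mv.py "x y z psi n; x y z psi n; ..."  (targets mm/deg, n rows each, total 10) ; prints rows; saves commanded pose
import sys,json,os,numpy as np
f="cmd.json"
C=json.load(open(f)) if os.path.exists(f) else [173.733,574.302,303.892,-16.833]
C=np.array(C);cur=C.copy();rows=[]
ps=np.deg2rad(C[3]);X=np.array([np.cos(ps),np.sin(ps),0]);Z=np.array([-np.sin(ps),np.cos(ps),0])
for w in sys.argv[1].split(";"):
    t=np.array([float(v) for v in w.split()]);n=int(t[4]);t=t[:4]
    for i in range(1,n+1):
        k=i/n
        if n>=5: k=k*k*(3-2*k)*.6+.4*k
        p=cur+(t-cur)*k;d=(p-C)[:3]
        rows.append([round(float(d@X)/1000,4),round(-float(d[2])/1000,4),round(float(d@Z)/1000,4),0,round(-float(np.deg2rad(p[3]-C[3])),4),0])
    cur=t
assert len(rows)==10,len(rows)
prev=np.zeros(6)
mx=max(np.linalg.norm(np.array(a[:3])-b[:3]) for a,b in zip(rows,[[0]*6]+rows));mr=max(abs(a[4]-b[4]) for a,b in zip(rows,[[0]*6]+rows))
print(json.dumps(rows));print("max step mm",mx*1000,"deg",np.rad2deg(mr))
l=rows[-1];e=C.copy();e[:3]+=(X*l[0]+Z*l[2])*1000;e[2]-=l[1]*1000;e[3]-=np.rad2deg(l[4])
json.dump(list(e),open(f,"w"));print("end",np.round(e,2))
E
python3 mv.py "400 170 290 -45 10"
```

```text
[[0.019, 0.0008, -0.0183, 0, 0.0279, 0], [0.0475, 0.002, -0.0458, 0, 0.07, 0], [0.0833, 0.0035, -0.0802, 0, 0.1227, 0], [0.1239, 0.0052, -0.1193, 0, 0.1825, 0], [0.1668, 0.0069, -0.1607, 0, 0.2458, 0], [0.2098, 0.0087, -0.2021, 0, 0.3091, 0], [0.2504, 0.0104, -0.2412, 0, 0.3689, 0], [0.2861, 0.0119, -0.2757, 0, 0.4216, 0], [0.3147, 0.0131, -0.3032, 0, 0.4637, 0], [0.3337, 0.0139, -0.3215, 0, 0.4916, 0]]
max step mm 59.71766907708302 deg 3.6268228431781107
end [400.03 169.94 289.99 -45.  ]
```

arm_command([
  [0.019,0.0008,-0.0183,0,0.0279,0],
  [0.0475,0.002,-0.0458,0,0.07,0],
  [0.0833,0.0035,-0.0802,0,0.1227,0],
  [0.1239,0.0052,-0.1193,0,0.1825,0],
  [0.1668,0.0069,-0.1607,0,0.2458,0],
  [0.2098,0.0087,-0.2021,0,0.3091,0],
  [0.2504,0.0104,-0.2412,0,0.3689,0],
  [0.2861,0.0119,-0.2757,0,0.4216,0],
  [0.3147,0.0131,-0.3032,0,0.4637,0],
  [0.3337,0.0139,-0.3215,0,0.4916,0],
], jaw=-1)

```text
time: 3.45
tool_pos: [400.7, 168.2, 290.2]
tcp_rot: [-90.0, -0.0, -45.2]
ft_force: [0.3, -0.5, -0.1]
finger_gap: 85.1
```

```bash
python3 mv.py "645 -261.5 260 -68.4 10"
```

```text
[[0.0272, 0.0017, -0.0075, 0, 0.0232, 0], [0.0681, 0.0043, -0.0188, 0, 0.0582, 0], [0.1194, 0.0075, -0.0329, 0, 0.1019, 0], [0.1775, 0.0111, -0.0489, 0, 0.1516, 0], [0.2391, 0.015, -0.0659, 0, 0.2042, 0], [0.3008, 0.0189, -0.0829, 0, 0.2568, 0], [0.3589, 0.0225, -0.0989, 0, 0.3065, 0], [0.4102, 0.0257, -0.1131, 0, 0.3503, 0], [0.4511, 0.0283, -0.1244, 0, 0.3852, 0], [0.4783, 0.03, -0.1319, 0, 0.4084, 0]]
max step mm 64.11786022630513 deg 3.013758002388129
end [ 644.98 -261.53  259.99  -68.4 ]
```

arm_command([
  [0.0272,0.0017,-0.0075,0,0.0232,0],
  [0.0681,0.0043,-0.0188,0,0.0582,0],
  [0.1194,0.0075,-0.0329,0,0.1019,0],
  [0.1775,0.0111,-0.0489,0,0.1516,0],
  [0.2391,0.015,-0.0659,0,0.2042,0],
  [0.3008,0.0189,-0.0829,0,0.2568,0],
  [0.3589,0.0225,-0.0989,0,0.3065,0],
  [0.4102,0.0257,-0.1131,0,0.3503,0],
  [0.4511,0.0283,-0.1244,0,0.3852,0],
  [0.4783,0.03,-0.1319,0,0.4084,0],
])

```text
time: 4.7
tool_pos: [645.4, -263.6, 259.3]
tcp_rot: [-90.0, 0.0, -68.5]
ft_force: [0.7, 0.3, -0.3]
finger_gap: 85.4
```

```bash
python3 mv.py "645 -261.5 204 -68.4 5;645 -261.5 204 -68.4 5";python3 - <<'E'
from h import *
for c in("side","top"):
    im=r.snapshot(c)[:,:,::-1]
    im=im[150:330,240:440] if c=="side" else im[80:240,280:460]
    cv2.imwrite(f"pics/a_{c}.png",cv2.resize(im,None,fx=3,fy=3,interpolation=cv2.INTER_CUBIC))
E
```

```text
[[-0.0, 0.008, 0.0, 0, 0.0, 0], [-0.0, 0.0208, 0.0, 0, 0.0, 0], [-0.0, 0.0352, 0.0, 0, 0.0, 0], [-0.0, 0.048, 0.0, 0, 0.0, 0], [-0.0, 0.056, 0.0, 0, 0.0, 0], [-0.0, 0.056, 0.0, 0, 0.0, 0], [-0.0, 0.056, 0.0, 0, 0.0, 0], [-0.0, 0.056, 0.0, 0, 0.0, 0], [-0.0, 0.056, 0.0, 0, 0.0, 0], [-0.0, 0.056, 0.0, 0, 0.0, 0]]
max step mm 14.400000000000004 deg 0.0
end [ 644.98 -261.53  203.99  -68.4 ]
```

View pics/a_side.png

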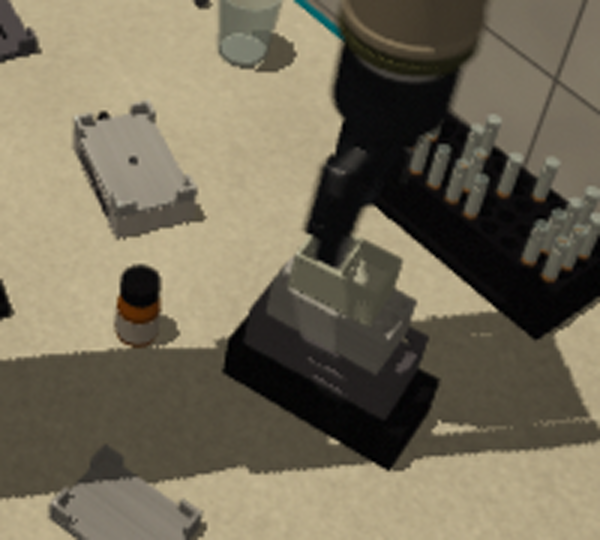

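arm_command([
  [0,0.006,0,0,0,0],
  [0,0.012,0,0,0,0],
  [0,0.02,0,0,0,0],
  [0,0.028,0,0,0,0],
  [0,0.036,0,0,0,0],
  [0,0.043,0,0,0,0],
  [0,0.049,0,0,0,0],
  [0,0.053,0,0,0,0],
  [0,0.056,0,0,0,0],
  [0,0.056,0,0,0,0],
])

```text
time: 6.05
tool_pos: [644.9, -261.5, 203.8]
tcp_rot: [-90.0, 0.0, -68.4]
ft_force: [-0.0, 0.0, 0.6]
finger_gap: 85.6
```

arm_command([
  [0,0,0,0,0,0],
  [0,0,0,0,0,0],
  [0,0,0,0,0,0],
  [0,0,0,0,0,0],
  [0,0,0,0,0,0],
  [0,0,0,0,0,0],
  [0,0,0,0,0,0],
  [0,0,0,0,0,0],
  [0,0,0,0,0,0],
  [0,0,0,0,0,0],
], jaw=1, force=30)

```text
time: 7.3
tool_pos: [645.1, -261.6, 204.4]
tcp_rot: [-90.0, -0.0, -68.4]
ft_force: [0.5, -0.8, 6.3]
finger_gap: 41.7
```

```bash
python3 mv.py "645 -261.5 250 -68.4 5;545 -270 250 -71 5"; python3 -c "
from h import *
im=r.snapshot('side')[150:330,240:440,::-1];cv2.imwrite('pics/b_side.png',cv2.resize(im,None,fx=3,fy=3,interpolation=cv2.INTER_CUBIC))"
```

```text
[[-0.0, -0.0066, 0.0, 0, 0.0, 0], [-0.0, -0.0171, 0.0, 0, 0.0, 0], [-0.0, -0.0289, 0.0, 0, 0.0, 0], [-0.0, -0.0395, 0.0, 0, 0.0, 0], [-0.0, -0.046, 0.0, 0, 0.0, 0], [-0.0041, -0.046, -0.0137, 0, 0.0065, 0], [-0.0108, -0.046, -0.0356, 0, 0.0169, 0], [-0.0182, -0.046, -0.0604, 0, 0.0285, 0], [-0.0248, -0.046, -0.0824, 0, 0.0389, 0], [-0.0289, -0.046, -0.0961, 0, 0.0454, 0]]
max step mm 25.880494585691366 deg 0.6646310423517551
end [ 544.99 -270.04  249.99  -71.  ]
```

View pics/b_side.png

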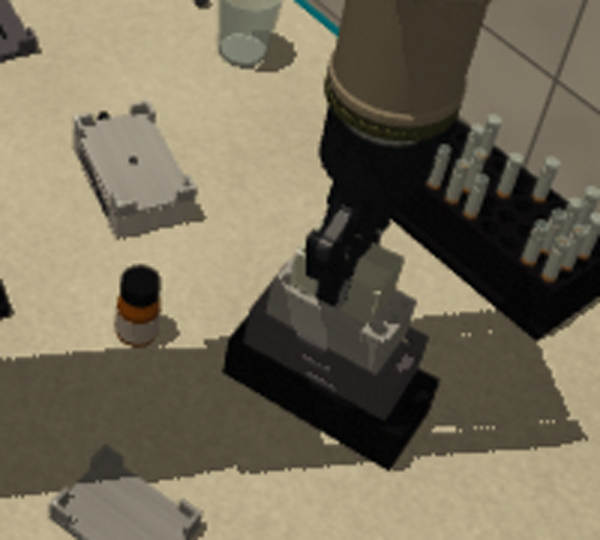

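arm_command([
  [0,-0.0066,0,0,0,0],
  [0,-0.0171,0,0,0,0],
  [0,-0.0289,0,0,0,0],
  [0,-0.0395,0,0,0,0],
  [0,-0.046,0,0,0,0],
  [-0.0041,-0.046,-0.0137,0,0.0065,0],
  [-0.0108,-0.046,-0.0356,0,0.0169,0],
  [-0.0182,-0.046,-0.0604,0,0.0285,0],
  [-0.0248,-0.046,-0.0824,0,0.0389,0],
  [-0.0289,-0.046,-0.0961,0,0.0454,0],
])

```text
time: 8.6
tool_pos: [544.1, -270.1, 250.2]
tcp_rot: [-90.0, 0.0, -71.0]
ft_force: [0.3, -0.8, -1.8]
finger_gap: 41.6
```

```bash
python3 mv.py "444.5 -277.5 200 -72.3 7;444.5 -277.5 150 -72.3 3"; python3 -c "
from h import *
im=r.snapshot('side')[150:350,220:440,::-1];cv2.imwrite('pics/c_side.png',cv2.resize(im,None,fx=3,fy=3,interpolation=cv2.INTER_CUBIC))"
```

```text
[[-0.0023, 0.0045, -0.0088, 0, 0.002, 0], [-0.006, 0.0117, -0.0227, 0, 0.0053, 0], [-0.0105, 0.0204, -0.0397, 0, 0.0092, 0], [-0.0152, 0.0296, -0.0577, 0, 0.0134, 0], [-0.0197, 0.0383, -0.0747, 0, 0.0174, 0], [-0.0233, 0.0455, -0.0886, 0, 0.0206, 0], [-0.0257, 0.05, -0.0974, 0, 0.0227, 0], [-0.0257, 0.0667, -0.0974, 0, 0.0227, 0], [-0.0257, 0.0833, -0.0974, 0, 0.0227, 0], [-0.0257, 0.1, -0.0974, 0, 0.0227, 0]]
max step mm 20.75403575211337 deg 0.24064227395494578
end [ 444.53 -277.45  149.99  -72.3 ]
```

View pics/c_side.png

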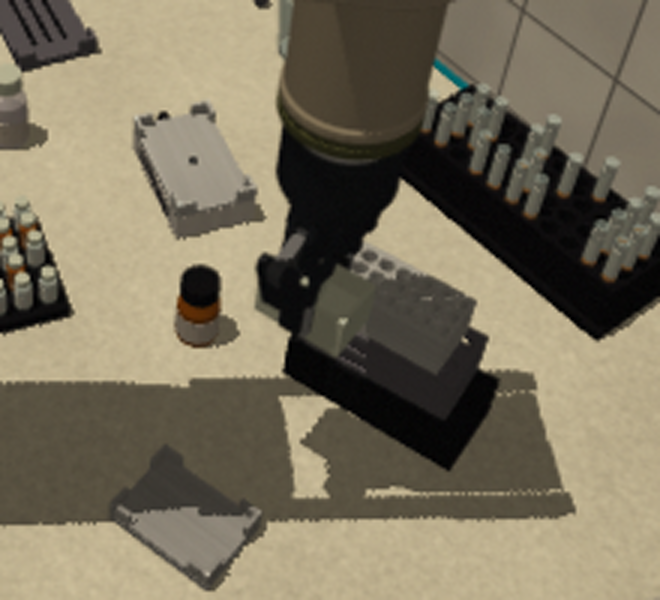

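The trough is held and lifted clear of the block; the cradle at about (190,530) in the crop is free.

arm_command([
  [-0.0023,0.0045,-0.0088,0,0.002,0],
  [-0.006,0.0117,-0.0227,0,0.0053,0],
  [-0.0105,0.0204,-0.0397,0,0.0092,0],
  [-0.0152,0.0296,-0.0577,0,0.0134,0],
  [-0.0197,0.0383,-0.0747,0,0.0174,0],
  [-0.0233,0.0455,-0.0886,0,0.0206,0],
  [-0.0257,0.05,-0.0974,0,0.0227,0],
  [-0.0257,0.0667,-0.0974,0,0.0227,0],
  [-0.0257,0.0833,-0.0974,0,0.0227,0],
  [-0.0257,0.1,-0.0974,0,0.0227,0],
])

```text
time: 9.9
tool_pos: [444.6, -277.1, 148.4]
tcp_rot: [-90.0, 0.0, -72.3]
ft_force: [-0.2, -0.6, -0.4]
finger_gap: 41.6
```

```bash
python3 mv.py "444.5 -277.5 88 -72.3 9;444.5 -277.5 88 -72.3 1"; python3 -c "
from h import *
im=r.snapshot('side')[180:384,180:400,::-1];cv2.imwrite('pics/d_side.png',cv2.resize(im,None,fx=2.9,fy=2.9,interpolation=cv2.INTER_CUBIC))
im=r.snapshot('top')[80:300,290:450,::-1];cv2.imwrite('pics/d_top.png',cv2.resize(im,None,fx=2.7,fy=2.7,interpolation=cv2.INTER_CUBIC))
for c in('side','top'):
  print(c,[(d['position'],d['conf']) for d in r.spot_point(c,'trough_center')], proj(c,[[444.5,-277.5,150-60]]))
"
```

```text
[[0.0, 0.004, -0.0, 0, -0.0, 0], [0.0, 0.0102, -0.0, 0, -0.0, 0], [0.0, 0.0179, -0.0, 0, -0.0, 0], [0.0, 0.0265, -0.0, 0, -0.0, 0], [0.0, 0.0355, -0.0, 0, -0.0, 0], [0.0, 0.0441, -0.0, 0, -0.0, 0], [0.0, 0.0518, -0.0, 0, -0.0, 0], [0.0, 0.058, -0.0, 0, -0.0, 0], [0.0, 0.062, -0.0, 0, -0.0, 0], [0.0, 0.062, -0.0, 0, -0.0, 0]]
max step mm 8.999999999999998 deg 0.0
end [ 444.53 -277.45   87.99  -72.3 ]
side [([282.3, 300.1], 0.96)] [[282.95 300.56]]
top [([383.6, 239.2], 0.55)] [[384.55 240.46]]
```

View pics/d_side.png

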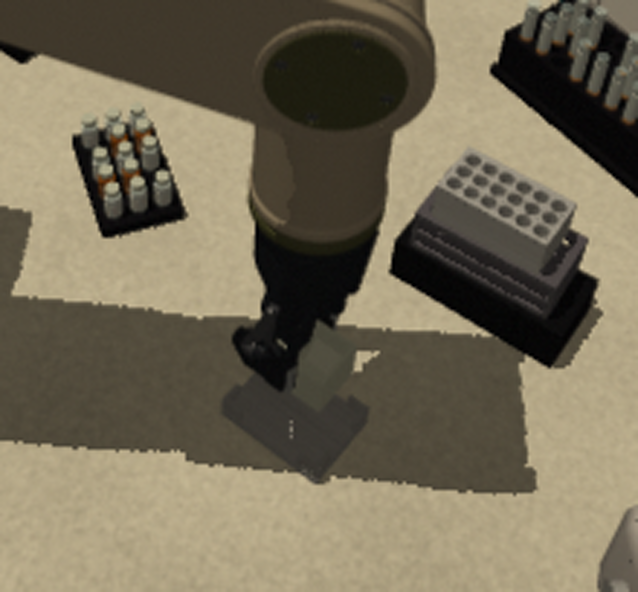

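View pics/d_top.png

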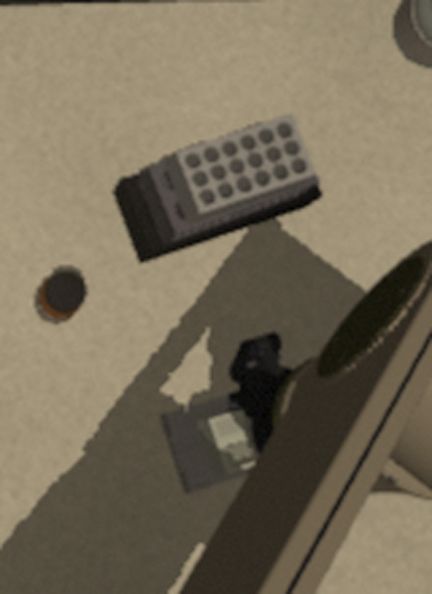

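```bash
cat > ms.py <<'E'
from h import *
import sys
# ms.py piece z0 x y yaw snap?
n=sys.argv[1];z0,x,y,a=map(float,sys.argv[2:6]);L,W,h=PI[n]
if len(sys.argv)>6:
    for c in("top","side"):
        cv2.imwrite(f"pics/{sys.argv[6]}_{c}.png",cv2.resize(r.snapshot(c)[:,:,::-1],(800,600),interpolation=cv2.INTER_CUBIC))
M={}
for c in("top","side"):
    m,cf=mask(c,n);print(c,round(cf,2),None if m is None else m.sum())
    for d in r.spot_point(c,n)[:1]: print(" spot@center",ray(c,d["position"],z0+h/2),round(d["conf"],2))
    if m is not None: M[c]=m
for cs in(("top","side"),("top",),("side",)):
    try:
        p,e=fit({c:M[c] for c in cs},lambda p:[box(*p,L,W,z0,z0+h)],[x,y,np.deg2rad(a)])
        print(cs,np.round([p[0],p[1],np.rad2deg(p[2])],1),round(e,3))
    except KeyError:pass
E
python3 ms.py cool_block_center 88 645 -264 21
```

```text
top 0.74 1376.0
 spot@center [ 652.25 -263.73] 0.72
side 0.61 1257.0
('top', 'side') [ 645.6 -264.7   19.8] 0.072
('top',) [ 645.9 -264.    19.4] 0.034
('side',) [ 642.6 -267.5   19.4] 0.031
```

arm_command([
  [0,0.004,0,0,0,0],
  [0,0.0102,0,0,0,0],
  [0,0.0179,0,0,0,0],
  [0,0.0265,0,0,0,0],
  [0,0.0355,0,0,0,0],
  [0,0.0441,0,0,0,0],
  [0,0.0518,0,0,0,0],
  [0,0.058,0,0,0,0],
  [0,0.062,0,0,0,0],
  [0,0.062,0,0,0,0],
])

```text
time: 11.55
tool_pos: [444.7, -277.6, 88.3]
tcp_rot: [-90.0, -0.0, -72.3]
ft_force: [-1.1, 0.9, 3.1]
finger_gap: 41.6
```

```bash
python3 mv.py "444.5 -277.5 88 -72.3 5;444.5 -277.5 130 -72.3 3; 444.5 -277.5 170 -72.3 2"
```

```text
[[0.0, -0.0, -0.0, 0, -0.0, 0], [0.0, -0.0, -0.0, 0, -0.0, 0], [0.0, -0.0, -0.0, 0, -0.0, 0], [0.0, -0.0, -0.0, 0, -0.0, 0], [0.0, -0.0, -0.0, 0, -0.0, 0], [0.0, -0.014, -0.0, 0, -0.0, 0], [0.0, -0.028, -0.0, 0, -0.0, 0], [0.0, -0.042, -0.0, 0, -0.0, 0], [0.0, -0.062, -0.0, 0, -0.0, 0], [0.0, -0.082, -0.0, 0, -0.0, 0]]
max step mm 20.000000000000004 deg 0.0
end [ 444.53 -277.45  169.99  -72.3 ]
```

arm_command([
  [0,0,0,0,0,0],
  [0,0,0,0,0,0],
  [0,0,0,0,0,0],
  [0,0,0,0,0,0],
  [0,0,0,0,0,0],
  [0,0,0,0,0,0],
  [0,-0.01,0,0,0,0],
  [0,-0.03,0,0,0,0],
  [0,-0.055,0,0,0,0],
  [0,-0.082,0,0,0,0],
], jaw=-1)

```text
time: 12.8
tool_pos: [444.5, -277.4, 171.4]
tcp_rot: [-90.0, -0.0, -72.3]
ft_force: [0.5, 0.2, -0.8]
finger_gap: 85.4
```

```bash
python3 mv.py "645.3 -265 230 -70.3 7;645.3 -265 200 -70.3 3"; python3 -c "
from h import *
im=r.snapshot('side')[180:384,180:400,::-1];cv2.imwrite('pics/e_side.png',cv2.resize(im,None,fx=2.9,fy=2.9,interpolation=cv2.INTER_CUBIC))"
```

```text
[[0.0044, -0.0054, 0.0176, 0, -0.0032, 0], [0.0115, -0.014, 0.0455, 0, -0.0081, 0], [0.02, -0.0245, 0.0795, 0, -0.0142, 0], [0.0291, -0.0355, 0.1156, 0, -0.0207, 0], [0.0377, -0.046, 0.1496, 0, -0.0268, 0], [0.0447, -0.0546, 0.1774, 0, -0.0318, 0], [0.0492, -0.06, 0.1951, 0, -0.0349, 0], [0.0492, -0.05, 0.1951, 0, -0.0349, 0], [0.0492, -0.04, 0.1951, 0, -0.0349, 0], [0.0492, -0.03, 0.1951, 0, -0.0349, 0]]
max step mm 38.8203554852348 deg 0.37242256683503505
end [ 645.35 -265.01  199.99  -70.3 ]
```

View pics/e_side.png

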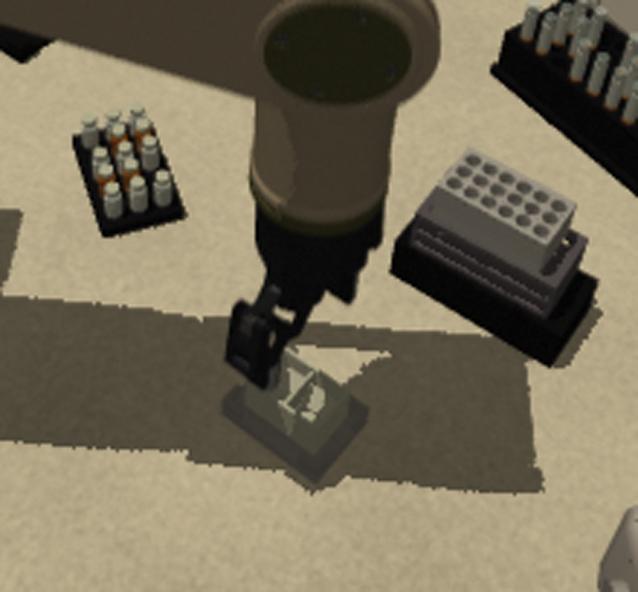

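arm_command([
  [0.0044,-0.0054,0.0176,0,-0.0032,0],
  [0.0115,-0.014,0.0455,0,-0.0081,0],
  [0.02,-0.0245,0.0795,0,-0.0142,0],
  [0.0291,-0.0355,0.1156,0,-0.0207,0],
  [0.0377,-0.046,0.1496,0,-0.0268,0],
  [0.0447,-0.0546,0.1774,0,-0.0318,0],
  [0.0492,-0.06,0.1951,0,-0.0349,0],
  [0.0492,-0.05,0.1951,0,-0.0349,0],
  [0.0492,-0.04,0.1951,0,-0.0349,0],
  [0.0492,-0.03,0.1951,0,-0.0349,0],
])

```text
time: 14.1
tool_pos: [644.1, -265.0, 198.2]
tcp_rot: [-90.1, 0.1, -70.3]
ft_force: [-0.6, -0.2, 0.4]
finger_gap: 85.8
```

arm_command([
  [0,0.004,0,0,0,0],
  [0,0.01,0,0,0,0],
  [0,0.016,0,0,0,0],
  [0,0.022,0,0,0,0],
  [0,0.028,0,0,0,0],
  [0,0.031,0,0,0,0],
  [0,0.032,0,0,0,0],
  [0,0.032,0,0,0,0],
  [0,0.032,0,0,0,0],
  [0,0.032,0,0,0,0],
])

```text
time: 15.35
tool_pos: [645.5, -265.0, 168.2]
tcp_rot: [-90.0, -0.0, -70.3]
ft_force: [-0.4, -0.6, -0.4]
finger_gap: 85.3
```

arm_command([
  [0,0,0,0,0,0],
  [0,0,0,0,0,0],
  [0,0,0,0,0,0],
  [0,0,0,0,0,0],
  [0,0,0,0,0,0],
  [0,0,0,0,0,0],
  [0,0,0,0,0,0],
  [0,0,0,0,0,0],
  [0,0,0,0,0,0],
  [0,0,0,0,0,0],
], jaw=1, force=70)

```text
time: 16.6
tool_pos: [645.5, -265.2, 168.3]
tcp_rot: [-90.0, -0.0, -70.3]
ft_force: [-1.4, -2.3, 5.5]
finger_gap: 49.0
```

```bash
sed -i 's/^import sys/import sys/' mv.py; python3 - <<'E'
import json;c=json.load(open('cmd.json'));c[2]-=32;json.dump(c,open('cmd.json','w'))
E
python3 mv.py "645.3 -265 215 -70.3 6;645.3 -230 220 -72 4"; python3 -c "
from h import *
im=r.snapshot('side')[150:350,220:440,::-1];cv2.imwrite('pics/f_side.png',cv2.resize(im,None,fx=2.9,fy=2.9,interpolation=cv2.INTER_CUBIC))"
```

```text
[[-0.0, -0.0052, -0.0, 0, -0.0, 0], [-0.0, -0.0136, -0.0, 0, -0.0, 0], [-0.0, -0.0235, -0.0, 0, -0.0, 0], [-0.0, -0.0334, -0.0, 0, -0.0, 0], [-0.0, -0.0418, -0.0, 0, -0.0, 0], [-0.0, -0.047, -0.0, 0, -0.0, 0], [-0.0083, -0.0483, 0.0029, 0, 0.0074, 0], [-0.0165, -0.0495, 0.0059, 0, 0.0148, 0], [-0.0247, -0.0508, 0.0088, 0, 0.0222, 0], [-0.033, -0.052, 0.0118, 0, 0.0296, 0]]
max step mm 9.9 deg 0.4239887683968092
end [ 645.34 -229.96  219.99  -72.  ]
```

View pics/f_side.png

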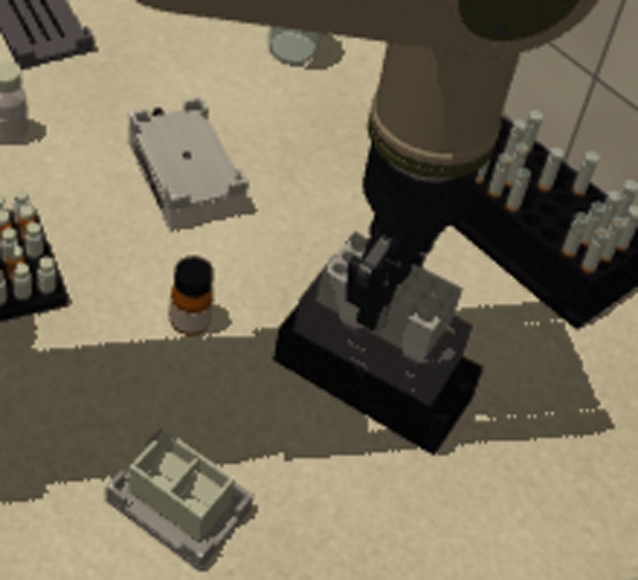

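arm_command([
  [0,-0.0052,0,0,0,0],
  [0,-0.0136,0,0,0,0],
  [0,-0.0235,0,0,0,0],
  [0,-0.0334,0,0,0,0],
  [0,-0.0418,0,0,0,0],
  [0,-0.047,0,0,0,0],
  [-0.0083,-0.0483,0.0029,0,0.0074,0],
  [-0.0165,-0.0495,0.0059,0,0.0148,0],
  [-0.0247,-0.0508,0.0088,0,0.0222,0],
  [-0.033,-0.052,0.0118,0,0.0296,0],
])

```text
time: 17.9
tool_pos: [645.3, -229.0, 219.8]
tcp_rot: [-90.0, 0.0, -72.0]
ft_force: [-1.1, -1.0, -4.5]
finger_gap: 48.9
```

```bash
python3 mv.py "649.8 1 190 -105 10"
```

```text
[[-0.0124, 0.0017, 0.0043, 0, 0.0327, 0], [-0.0311, 0.0043, 0.0108, 0, 0.082, 0], [-0.0545, 0.0075, 0.0189, 0, 0.1438, 0], [-0.081, 0.0111, 0.0281, 0, 0.2138, 0], [-0.1091, 0.015, 0.0378, 0, 0.288, 0], [-0.1373, 0.0189, 0.0476, 0, 0.3622, 0], [-0.1638, 0.0225, 0.0567, 0, 0.4322, 0], [-0.1872, 0.0257, 0.0649, 0, 0.494, 0], [-0.2059, 0.0283, 0.0713, 0, 0.5433, 0], [-0.2183, 0.03, 0.0756, 0, 0.576, 0]]
max step mm 30.10797236613585 deg 4.251346839870711
end [ 649.77    1.02  189.99 -105.  ]
```

arm_command([
  [-0.0124,0.0017,0.0043,0,0.0327,0],
  [-0.0311,0.0043,0.0108,0,0.082,0],
  [-0.0545,0.0075,0.0189,0,0.1438,0],
  [-0.081,0.0111,0.0281,0,0.2138,0],
  [-0.1091,0.015,0.0378,0,0.288,0],
  [-0.1373,0.0189,0.0476,0,0.3622,0],
  [-0.1638,0.0225,0.0567,0,0.4322,0],
  [-0.1872,0.0257,0.0649,0,0.494,0],
  [-0.2059,0.0283,0.0713,0,0.5433,0],
  [-0.2183,0.03,0.0756,0,0.576,0],
])

```text
time: 19.15
tool_pos: [649.5, 2.6, 189.9]
tcp_rot: [-90.0, 0.0, -105.0]
ft_force: [-0.5, -1.1, -5.0]
finger_gap: 48.6
```

```bash
python3 ms.py cool_block_center 110 649.8 1 -15 g; python3 ms.py tube_rack_center 46 646 -267 21.5; python3 mv.py "649.8 1 130 -105 8;649.8 1 125 -105 2"
```

```text
top 0.88 580.0
 spot@center [654.77   3.56] 0.97
side 0 None
 spot@center [635.42   6.25] 0.92
('top',) [648.7   5.3 -13.5] 0.592
top 0.66 1875.0
 spot@center [ 639.58 -268.97] 0.91
side 0.79 1702.0
 spot@center [ 645.74 -269.33] 0.86
('top', 'side') [ 646.8 -266.7   20.6] 0.064
('top',) [ 647.4 -265.6   20.7] 0.037
('side',) [ 644.4 -269.1   21.4] 0.042
[[0.0, 0.0045, 0.0, 0, 0.0, 0], [0.0, 0.0116, 0.0, 0, 0.0, 0], [0.0, 0.0204, 0.0, 0, 0.0, 0], [0.0, 0.03, 0.0, 0, 0.0, 0], [0.0, 0.0396, 0.0, 0, 0.0, 0], [0.0, 0.0484, 0.0, 0, 0.0, 0], [0.0, 0.0554, 0.0, 0, 0.0, 0], [0.0, 0.06, 0.0, 0, 0.0, 0], [0.0, 0.0625, 0.0, 0, 0.0, 0], [0.0, 0.065, 0.0, 0, 0.0, 0]]
max step mm 9.600000000000005 deg 0.0
end [ 649.77    1.02  124.99 -105.  ]
```

View pics/g_side.png

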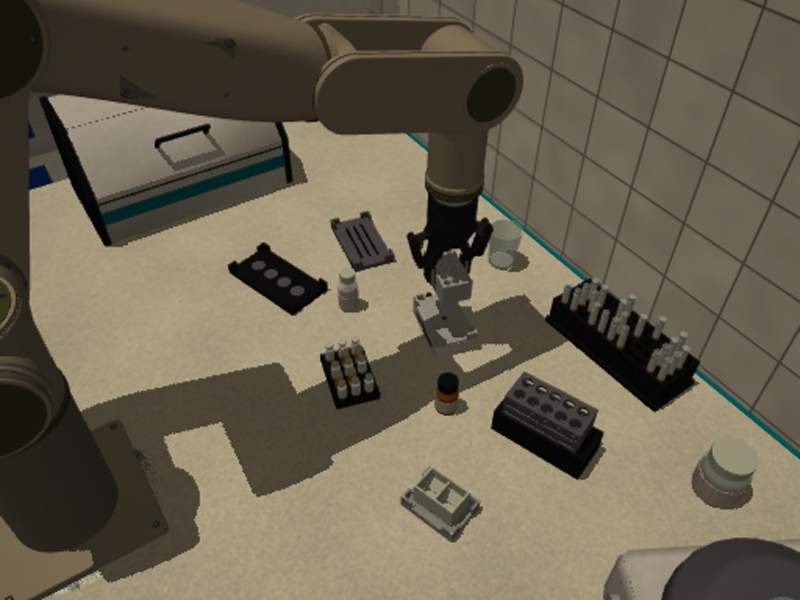

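View pics/g_top.png

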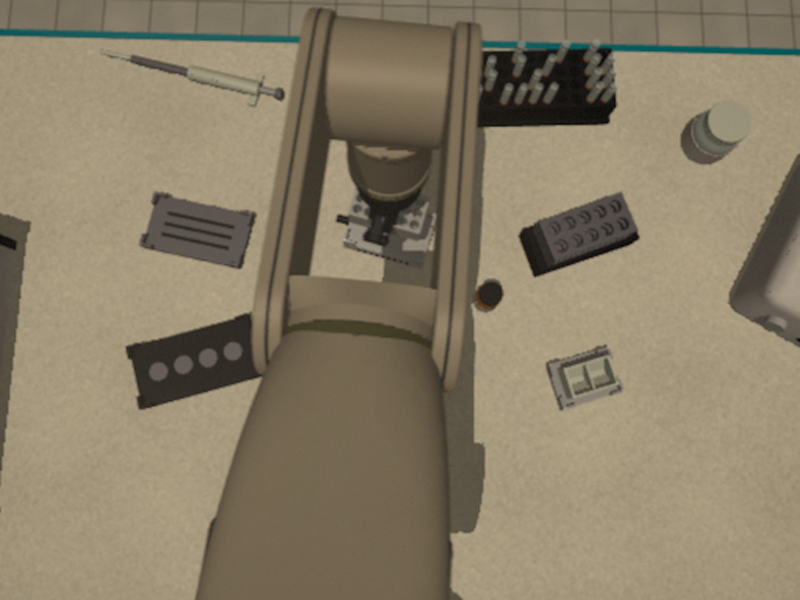

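arm_command([
  [0,0.0045,0,0,0,0],
  [0,0.0116,0,0,0,0],
  [0,0.0204,0,0,0,0],
  [0,0.03,0,0,0,0],
  [0,0.0396,0,0,0,0],
  [0,0.0484,0,0,0,0],
  [0,0.0554,0,0,0,0],
  [0,0.06,0,0,0,0],
  [0,0.0625,0,0,0,0],
  [0,0.065,0,0,0,0],
])

```text
time: 20.9
tool_pos: [650.0, 1.0, 125.2]
tcp_rot: [-90.0, 0.0, -105.0]
ft_force: [0.1, 0.3, -5.9]
finger_gap: 49.1
```

```bash
python3 -c "
from h import *
b=box(649.8,1,np.deg2rad(-15),94,50,45,83)
for c,(y0,y1,x0,x1) in dict(side=(140,250,230,340),top=(90,200,190,300)).items():
  im=r.snapshot(c)[y0:y1,x0:x1,::-1];im=cv2.resize(im,None,fx=5,fy=5,interpolation=cv2.INTER_CUBIC)
  q=((proj(c,b)+.5-[x0,y0])*5).astype(int);cv2.polylines(im,[q[:4]],True,(0,0,255));cv2.polylines(im,[q[4:]],True,(0,255,0))
  cv2.imwrite('pics/i_%s.png'%c,im)"
```

```text
(no output)
```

View pics/i_side.png

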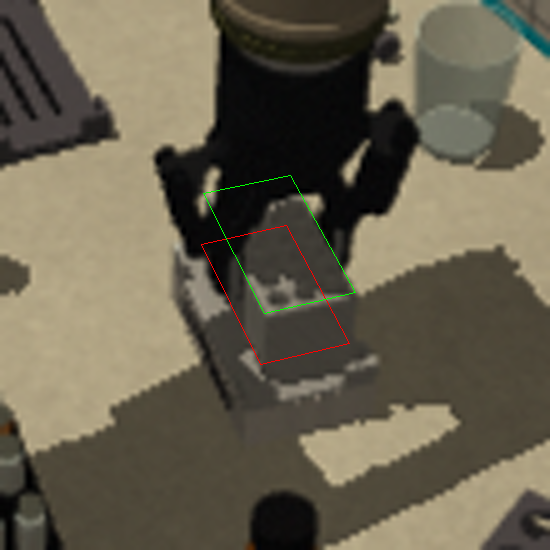

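View pics/i_top.png

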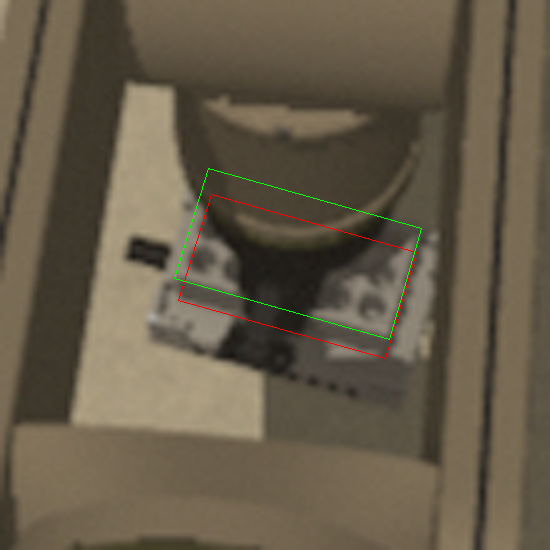

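arm_command([
  [0,0.002,0,0,0,0],
  [0,0.004,0,0,0,0],
  [0,0.006,0,0,0,0],
  [0,0.008,0,0,0,0],
  [0,0.01,0,0,0,0],
  [0,0.0115,0,0,0,0],
  [0,0.013,0,0,0,0],
  [0,0.014,0,0,0,0],
  [0,0.015,0,0,0,0],
  [0,0.015,0,0,0,0],
])

```text
time: 22.25
tool_pos: [649.8, 1.0, 110.3]
tcp_rot: [-90.0, 0.0, -105.0]
ft_force: [-2.1, -0.3, -1.8]
finger_gap: 48.8
```

arm_command([
  [0,0,0,0,0,0],
  [0,0,0,0,0,0],
  [0,0,0,0,0,0],
  [0,0,0,0,0,0],
  [0,0,0,0,0,0],
  [0,0,0,0,0,0],
  [0,-0.01,0,0,0,0],
  [0,-0.03,0,0,0,0],
  [0,-0.055,0,0,0,0],
  [0,-0.085,0,0,0,0],
], jaw=-1)

```text
time: 23.5
tool_pos: [649.9, 1.0, 197.3]
tcp_rot: [-89.9, 0.0, -105.0]
ft_force: [0.8, -0.3, -0.5]
finger_gap: 85.6
```

```bash
python3 - <<'E'
import json;json.dump([649.77,1.02,195,-105],open('cmd.json','w'))
E
python3 mv.py "646.5 -267 190 -69 9; 646.5 -267 170 -69 1"
python3 -c "
from h import *
im=r.snapshot('side')[130:270,220:380,::-1];cv2.imwrite('pics/j_side.png',cv2.resize(im,None,fx=4,fy=4,interpolation=cv2.INTER_CUBIC))"
```

```text
[[0.0169, 0.0003, 0.0043, 0, -0.0409, 0], [0.0428, 0.0008, 0.0109, 0, -0.1034, 0], [0.075, 0.0014, 0.0191, 0, -0.1815, 0], [0.1112, 0.0021, 0.0283, 0, -0.2689, 0], [0.1486, 0.0029, 0.0379, 0, -0.3594, 0], [0.1847, 0.0036, 0.0471, 0, -0.4468, 0], [0.217, 0.0042, 0.0553, 0, -0.5249, 0], [0.2428, 0.0047, 0.0619, 0, -0.5875, 0], [0.2597, 0.005, 0.0662, 0, -0.6283, 0], [0.2597, 0.025, 0.0662, 0, -0.6283, 0]]
max step mm 38.62071982757444 deg 5.1852680459339515
end [ 646.5  -266.96  170.    -69.  ]
```

View pics/j_side.png

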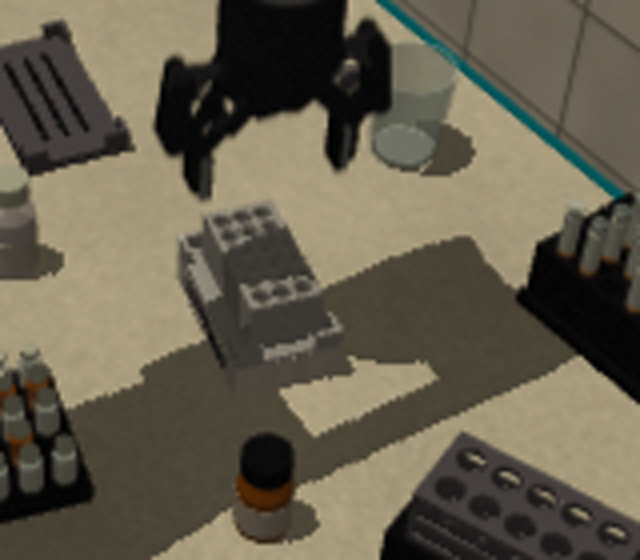

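Block is seated on the chiller.

arm_command([
  [0.0169,0.0003,0.0043,0,-0.0409,0],
  [0.0428,0.0008,0.0109,0,-0.1034,0],
  [0.075,0.0014,0.0191,0,-0.1815,0],
  [0.1112,0.0021,0.0283,0,-0.2689,0],
  [0.1486,0.0029,0.0379,0,-0.3594,0],
  [0.1847,0.0036,0.0471,0,-0.4468,0],
  [0.217,0.0042,0.0553,0,-0.5249,0],
  [0.2428,0.0047,0.0619,0,-0.5875,0],
  [0.2597,0.005,0.0662,0,-0.6283,0],
  [0.2597,0.025,0.0662,0,-0.6283,0],
])

```text
time: 24.8
tool_pos: [647.9, -269.1, 173.1]
tcp_rot: [-89.8, -0.3, -69.1]
ft_force: [0.6, 0.4, -0.3]
finger_gap: 85.2
```

arm_command([
  [0,0.002,0,0,0,0],
  [0,0.006,0,0,0,0],
  [0,0.012,0,0,0,0],
  [0,0.019,0,0,0,0],
  [0,0.026,0,0,0,0],
  [0,0.033,0,0,0,0],
  [0,0.039,0,0,0,0],
  [0,0.043,0,0,0,0],
  [0,0.044,0,0,0,0],
  [0,0.044,0,0,0,0],
])

```text
time: 26.05
tool_pos: [646.6, -267.0, 126.1]
tcp_rot: [-90.0, -0.0, -69.0]
ft_force: [0.3, -0.3, -0.2]
finger_gap: 85.4
```

```bash
python3 -c "
from h import *
im=r.snapshot('side')[150:350,220:440,::-1];cv2.imwrite('pics/k_side.png',cv2.resize(im,None,fx=2.9,fy=2.9,interpolation=cv2.INTER_CUBIC))"
```

```text
(no output)
```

View pics/k_side.png

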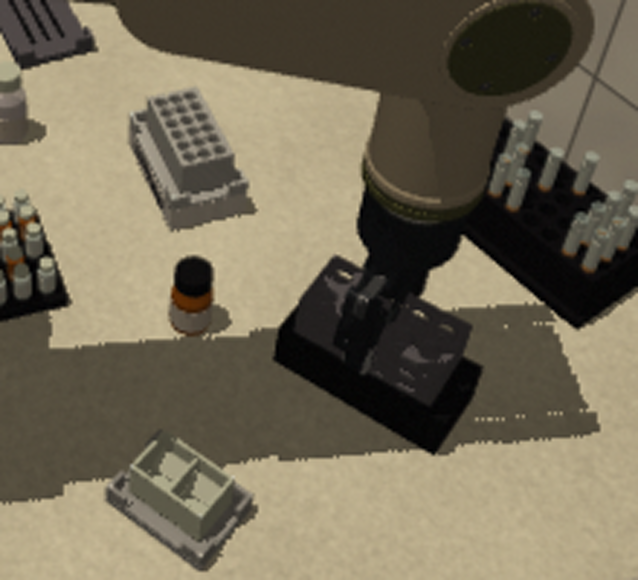

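arm_command([
  [0,0,0,0,0,0],
  [0,0,0,0,0,0],
  [0,0,0,0,0,0],
  [0,0,0,0,0,0],
  [0,0,0,0,0,0],
  [0,0,0,0,0,0],
  [0,0,0,0,0,0],
  [0,0,0,0,0,0],
  [0,0,0,0,0,0],
  [0,0,0,0,0,0],
], jaw=1, force=50)

```text
time: 27.35
tool_pos: [646.8, -267.1, 126.5]
tcp_rot: [-90.0, -0.0, -69.0]
ft_force: [-0.2, 0.1, 5.8]
finger_gap: 57.4
```

arm_command([
  [0,-0.002,0,0,0,0],
  [0,-0.007,0,0,0,0],
  [0,-0.014,0,0,0,0],
  [0,-0.024,0,0,0,0],
  [0,-0.036,0,0,0,0],
  [0,-0.048,0,0,0,0],
  [0,-0.06,0,0,0,0],
  [0,-0.071,0,0,0,0],
  [0,-0.08,0,0,0,0],
  [0,-0.084,0,0,0,0],
])

```text
time: 28.6
tool_pos: [646.7, -267.1, 210.9]
tcp_rot: [-90.0, -0.0, -69.0]
ft_force: [1.0, 1.2, -1.8]
finger_gap: 57.3
```

```bash
python3 - <<'E'
import json;json.dump([646.5,-266.96,210,-69],open('cmd.json','w'))
E
python3 mv.py "650 20 215 -90 10"
python3 ms.py bottle_rack_center 0 648 -270 20.5 l; python3 -c "
from h import *
cv2.imwrite('pics/l_z.png',cv2.resize(cv2.imread('pics/l_side.png')[200:540,330:690],None,fx=1.6,fy=1.6))"
```

```text
[[-0.0151, -0.0003, 0.006, 0, 0.0208, 0], [-0.038, -0.0007, 0.0151, 0, 0.0522, 0], [-0.0666, -0.0012, 0.0265, 0, 0.0915, 0], [-0.099, -0.0019, 0.0394, 0, 0.1361, 0], [-0.1333, -0.0025, 0.0531, 0, 0.1833, 0], [-0.1677, -0.0031, 0.0667, 0, 0.2305, 0], [-0.2001, -0.0038, 0.0796, 0, 0.275, 0], [-0.2287, -0.0043, 0.091, 0, 0.3143, 0], [-0.2515, -0.0047, 0.1001, 0, 0.3457, 0], [-0.2666, -0.005, 0.1061, 0, 0.3665, 0]]
max step mm 36.99567542294638 deg 2.7043607930174867
end [650.01  19.96 215.   -90.  ]
top 0.92 682.0
 spot@center [ 642.04 -262.81] 0.83
side 0.66 2231.0
 spot@center [ 632.63 -273.52] 0.96
('top', 'side') [ 644.9 -270.7   18.9] 0.383
('top',) [ 664.4 -237.8   55. ] 0.689
('side',) [ 644.4 -272.1   19.3] 0.037
```

View pics/l_z.png

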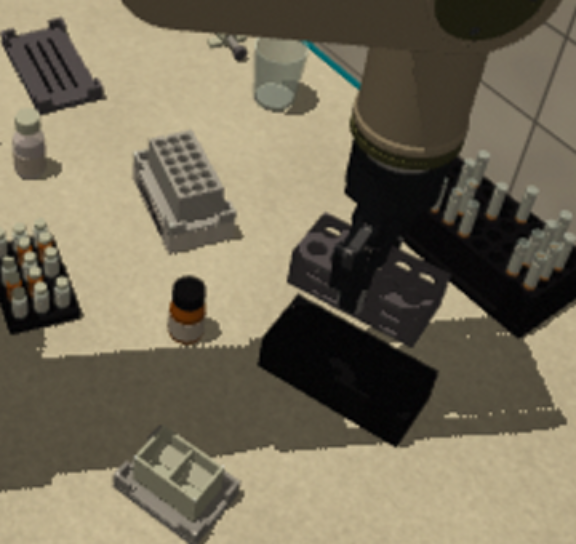

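arm_command([
  [-0.0151,-0.0003,0.006,0,0.0208,0],
  [-0.038,-0.0007,0.0151,0,0.0522,0],
  [-0.0666,-0.0012,0.0265,0,0.0915,0],
  [-0.099,-0.0019,0.0394,0,0.1361,0],
  [-0.1333,-0.0025,0.0531,0,0.1833,0],
  [-0.1677,-0.0031,0.0667,0,0.2305,0],
  [-0.2001,-0.0038,0.0796,0,0.275,0],
  [-0.2287,-0.0043,0.091,0,0.3143,0],
  [-0.2515,-0.0047,0.1001,0,0.3457,0],
  [-0.2666,-0.005,0.1061,0,0.3665,0],
])

```text
time: 30.15
tool_pos: [649.7, 21.3, 214.5]
tcp_rot: [-90.0, 0.0, -90.0]
ft_force: [-0.3, -0.3, -1.5]
finger_gap: 57.1
```

```bash
python3 mv.py "647 279.5 160 -102.2 10";python3 ms.py bottle_rack_center 0 648 -270 20.5 m
```

```text
[[-0.0147, 0.0031, -0.0002, 0, 0.0121, 0], [-0.037, 0.0078, -0.0004, 0, 0.0303, 0], [-0.0648, 0.0137, -0.0008, 0, 0.0532, 0], [-0.0963, 0.0204, -0.0011, 0, 0.079, 0], [-0.1298, 0.0275, -0.0015, 0, 0.1065, 0], [-0.1632, 0.0346, -0.0019, 0, 0.1339, 0], [-0.1948, 0.0413, -0.0023, 0, 0.1598, 0], [-0.2226, 0.0472, -0.0026, 0, 0.1826, 0], [-0.2448, 0.0519, -0.0028, 0, 0.2009, 0], [-0.2595, 0.055, -0.003, 0, 0.2129, 0]]
max step mm 34.24645967103753 deg 1.5756339366097636
end [ 647.01  279.46  160.   -102.2 ]
top 0 None
 spot@center [ 641.95 -269.36] 0.92
side 0.56 524.0
 spot@center [ 646.81 -269.75] 0.9
('side',) [ 648.  -270.    20.5] 1.0
```

arm_command([
  [-0.0147,0.0031,-0.0002,0,0.0121,0],
  [-0.037,0.0078,-0.0004,0,0.0303,0],
  [-0.0648,0.0137,-0.0008,0,0.0532,0],
  [-0.0963,0.0204,-0.0011,0,0.079,0],
  [-0.1298,0.0275,-0.0015,0,0.1065,0],
  [-0.1632,0.0346,-0.0019,0,0.1339,0],
  [-0.1948,0.0413,-0.0023,0,0.1598,0],
  [-0.2226,0.0472,-0.0026,0,0.1826,0],
  [-0.2448,0.0519,-0.0028,0,0.2009,0],
  [-0.2595,0.055,-0.003,0,0.2129,0],
])

```text
time: 31.7
tool_pos: [646.5, 280.9, 159.3]
tcp_rot: [-90.0, -0.0, -102.2]
ft_force: [0.2, 0.6, -1.2]
finger_gap: 57.0
```

arm_command([
  [0,0.003,0,0,0,0],
  [0,0.008,0,0,0,0],
  [0,0.015,0,0,0,0],
  [0,0.023,0,0,0,0],
  [0,0.031,0,0,0,0],
  [0,0.039,0,0,0,0],
  [0,0.046,0,0,0,0],
  [0,0.052,0,0,0,0],
  [0,0.055,0,0,0,0],
  [0,0.055,0,0,0,0],
])

```text
time: 32.95
tool_pos: [646.9, 279.5, 104.8]
tcp_rot: [-90.0, -0.0, -102.2]
ft_force: [-0.1, -0.1, -2.4]
finger_gap: 57.1
```

```bash
python3 -c "
from h import *
b=box(647,279.5,np.deg2rad(-12.2),122,58,25,67)
for c,(y0,y1,x0,x1) in dict(side=(90,200,170,300),top=(90,220,60,190)).items():
  im=r.snapshot(c)[y0:y1,x0:x1,::-1];im=cv2.resize(im,None,fx=4.5,fy=4.5,interpolation=cv2.INTER_CUBIC)
  q=((proj(c,b)+.5-[x0,y0])*4.5).astype(int);cv2.polylines(im,[q[:4]],True,(0,0,255));cv2.polylines(im,[q[4:]],True,(0,255,0))
  for nb in nestboxes('tube_bay_seat',[647.3,279.5,np.deg2rad(-12.2)])[1:]:
     q=((proj(c,nb)+.5-[x0,y0])*4.5).astype(int);cv2.polylines(im,[q[4:]],True,(255,255,0))
  cv2.imwrite('pics/n_%s.png'%c,im)"; python3 ms.py bottle_rack_center 0 648 -270 20.5
```

```text
top 0.86 2282.0
 spot@center [ 646.79 -268.57] 0.94
side 0.7 2297.0
 spot@center [ 645.73 -273.12] 0.67
('top', 'side') [ 646.8 -269.7   19.7] 0.046
('top',) [ 647.  -268.5   20.2] 0.025
('side',) [ 644.8 -271.8   19.7] 0.028
```

View pics/n_side.png

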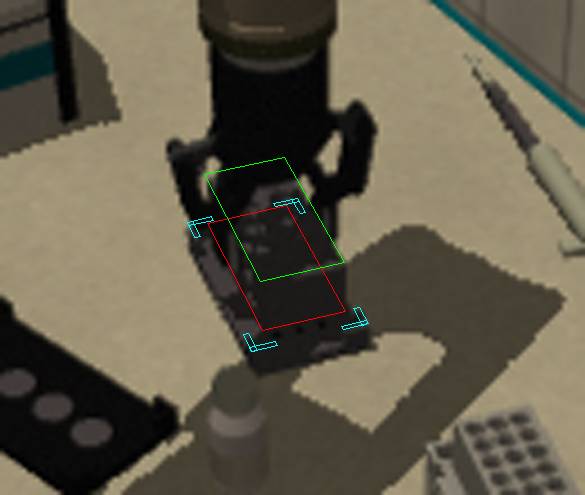

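View pics/n_top.png

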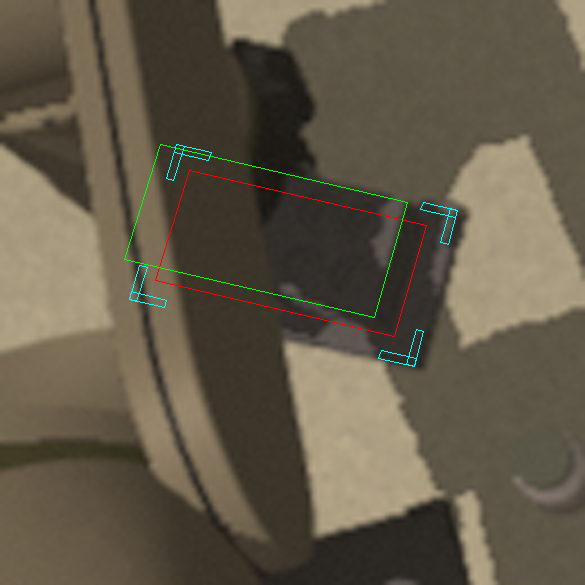

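arm_command([
  [0,0.002,0,0,0,0],
  [0,0.004,0,0,0,0],
  [0,0.006,0,0,0,0],
  [0,0.008,0,0,0,0],
  [0,0.01,0,0,0,0],
  [0,0.012,0,0,0,0],
  [0,0.014,0,0,0,0],
  [0,0.016,0,0,0,0],
  [0,0.017,0,0,0,0],
  [0,0.017,0,0,0,0],
])

```text
time: 34.5
tool_pos: [647.1, 279.5, 88.6]
tcp_rot: [-90.0, 0.0, -102.2]
ft_force: [-2.6, -1.1, 3.8]
finger_gap: 57.7
```

arm_command([
  [0,0,0,0,0,0],
  [0,0,0,0,0,0],
  [0,0,0,0,0,0],
  [0,0,0,0,0,0],
  [0,0,0,0,0,0],
  [0,0,0,0,0,0],
  [0,-0.01,0,0,0,0],
  [0,-0.03,0,0,0,0],
  [0,-0.06,0,0,0,0],
  [0,-0.102,0,0,0,0],
], jaw=-1)

```text
time: 35.75
tool_pos: [646.6, 279.3, 191.6]
tcp_rot: [-90.0, -0.0, -102.2]
ft_force: [0.7, 0.3, 0.3]
finger_gap: 85.3
```

```bash
python3 - <<'E'
import json;json.dump([647.01,279.46,190,-102.2],open('cmd.json','w'))
E
python3 mv.py "648 0 200 -86 10"
python3 -c "
from h import *
im=r.snapshot('side')[90:200,170:300,::-1];cv2.imwrite('pics/o_side.png',cv2.resize(im,None,fx=4,fy=4,interpolation=cv2.INTER_CUBIC))"
```

```text
[[0.0155, -0.0006, 0.0034, 0, -0.0161, 0], [0.0389, -0.0014, 0.0085, 0, -0.0403, 0], [0.0681, -0.0025, 0.015, 0, -0.0706, 0], [0.1013, -0.0037, 0.0223, 0, -0.105, 0], [0.1365, -0.005, 0.03, 0, -0.1414, 0], [0.1716, -0.0063, 0.0377, 0, -0.1778, 0], [0.2048, -0.0075, 0.045, 0, -0.2122, 0], [0.2341, -0.0086, 0.0515, 0, -0.2425, 0], [0.2574, -0.0094, 0.0566, 0, -0.2667, 0], [0.2729, -0.01, 0.06, 0, -0.2827, 0]]
max step mm 36.05579010367129 deg 2.0855663742761976
end [ 6.4798e+02  4.0000e-02  2.0000e+02 -8.6000e+01]
```

View pics/o_side.png

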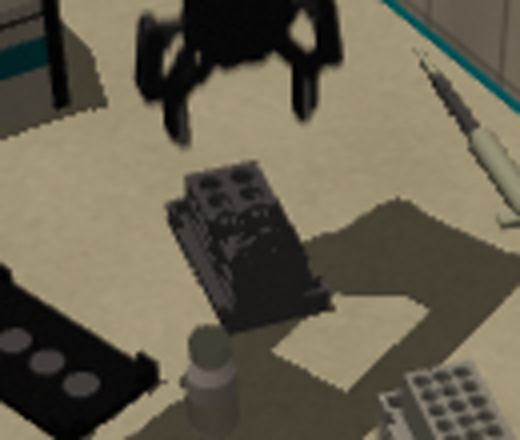

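Tube rack sits in its bay. On to the bottle rack.

arm_command([
  [0.0155,-0.0006,0.0034,0,-0.0161,0],
  [0.0389,-0.0014,0.0085,0,-0.0403,0],
  [0.0681,-0.0025,0.015,0,-0.0706,0],
  [0.1013,-0.0037,0.0223,0,-0.105,0],
  [0.1365,-0.005,0.03,0,-0.1414,0],
  [0.1716,-0.0063,0.0377,0,-0.1778,0],
  [0.2048,-0.0075,0.045,0,-0.2122,0],
  [0.2341,-0.0086,0.0515,0,-0.2425,0],
  [0.2574,-0.0094,0.0566,0,-0.2667,0],
  [0.2729,-0.01,0.06,0,-0.2827,0],
])

```text
time: 37.05
tool_pos: [648.6, -1.4, 202.2]
tcp_rot: [-89.9, -0.0, -86.0]
ft_force: [-0.7, -0.1, 0.7]
finger_gap: 85.8
```

```bash
python3 mv.py "646.5 -269.5 150 -70.1 10"
```

```text
[[0.0153, 0.0028, -0.0012, 0, -0.0158, 0], [0.0383, 0.0071, -0.0029, 0, -0.0395, 0], [0.0671, 0.0125, -0.0051, 0, -0.0693, 0], [0.0998, 0.0186, -0.0075, 0, -0.103, 0], [0.1344, 0.025, -0.0101, 0, -0.1388, 0], [0.169, 0.0314, -0.0127, 0, -0.1745, 0], [0.2017, 0.0375, -0.0152, 0, -0.2083, 0], [0.2305, 0.0429, -0.0174, 0, -0.238, 0], [0.2535, 0.0472, -0.0191, 0, -0.2618, 0], [0.2688, 0.05, -0.0203, 0, -0.2776, 0]]
max step mm 35.282857027173996 deg 2.0511889065683477
end [ 646.47 -269.52  150.    -70.1 ]
```

arm_command([
  [0.0153,0.0028,-0.0012,0,-0.0158,0],
  [0.0383,0.0071,-0.0029,0,-0.0395,0],
  [0.0671,0.0125,-0.0051,0,-0.0693,0],
  [0.0998,0.0186,-0.0075,0,-0.103,0],
  [0.1344,0.025,-0.0101,0,-0.1388,0],
  [0.169,0.0314,-0.0127,0,-0.1745,0],
  [0.2017,0.0375,-0.0152,0,-0.2083,0],
  [0.2305,0.0429,-0.0174,0,-0.238,0],
  [0.2535,0.0472,-0.0191,0,-0.2618,0],
  [0.2688,0.05,-0.0203,0,-0.2776,0],
])

```text
time: 38.3
tool_pos: [646.8, -271.0, 151.5]
tcp_rot: [-89.9, -0.1, -70.1]
ft_force: [-0.4, 0.2, -0.2]
finger_gap: 84.9
```

arm_command([
  [0,0.002,0,0,0,0],
  [0,0.007,0,0,0,0],
  [0,0.015,0,0,0,0],
  [0,0.026,0,0,0,0],
  [0,0.038,0,0,0,0],
  [0,0.05,0,0,0,0],
  [0,0.06,0,0,0,0],
  [0,0.067,0,0,0,0],
  [0,0.07,0,0,0,0],
  [0,0.07,0,0,0,0],
])

```text
time: 39.55
tool_pos: [646.5, -269.6, 80.0]
tcp_rot: [-90.0, -0.0, -70.1]
ft_force: [-0.3, 0.6, 0.9]
finger_gap: 85.4
```

```bash
python3 -c "
from h import *
im=r.snapshot('side')[150:350,220:440,::-1];cv2.imwrite('pics/p_side.png',cv2.resize(im,None,fx=2.9,fy=2.9,interpolation=cv2.INTER_CUBIC))"
```

```text
(no output)
```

View pics/p_side.png

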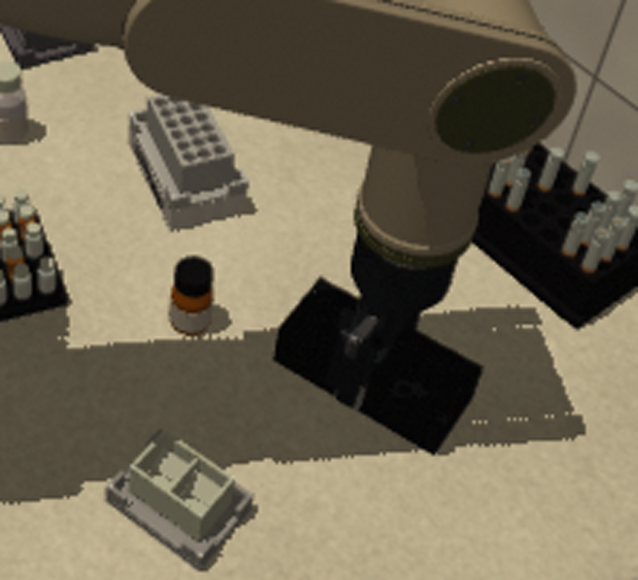

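arm_command([
  [0,0,0,0,0,0],
  [0,0,0,0,0,0],
  [0,0,0,0,0,0],
  [0,0,0,0,0,0],
  [0,0,0,0,0,0],
  [0,0,0,0,0,0],
  [0,0,0,0,0,0],
  [0,0,0,0,0,0],
  [0,0,0,0,0,0],
  [0,0,0,0,0,0],
], jaw=1, force=70)

```text
time: 40.85
tool_pos: [647.0, -269.9, 81.0]
tcp_rot: [-90.0, -0.1, -70.1]
ft_force: [-1.0, 0.0, 5.4]
finger_gap: 64.9
```

arm_command([
  [0,-0.003,0,0,0,0],
  [0,-0.01,0,0,0,0],
  [0,-0.022,0,0,0,0],
  [0,-0.038,0,0,0,0],
  [0,-0.056,0,0,0,0],
  [0,-0.075,0,0,0,0],
  [0,-0.094,0,0,0,0],
  [0,-0.112,0,0,0,0],
  [0,-0.125,0,0,0,0],
  [0,-0.13,0,0,0,0],
])

```text
time: 42.1
tool_pos: [646.9, -269.7, 211.4]
tcp_rot: [-89.9, -0.1, -70.1]
ft_force: [-0.3, 0.0, -4.3]
finger_gap: 65.2
```

```bash
python3 - <<'E'
import json;json.dump([646.47,-269.52,210,-70.1],open('cmd.json','w'))
E
python3 mv.py "560 0 215 -71.5 10"
python3 -c "
from h import *
im=r.snapshot('side')[150:350,220:440,::-1];cv2.imwrite('pics/q_side.png',cv2.resize(im,None,fx=2.9,fy=2.9,interpolation=cv2.INTER_CUBIC))"
```

```text
[[-0.0161, -0.0003, 0.0006, 0, 0.0014, 0], [-0.0403, -0.0007, 0.0015, 0, 0.0035, 0], [-0.0706, -0.0012, 0.0026, 0, 0.0061, 0], [-0.105, -0.0019, 0.0039, 0, 0.0091, 0], [-0.1414, -0.0025, 0.0052, 0, 0.0122, 0], [-0.1779, -0.0031, 0.0066, 0, 0.0154, 0], [-0.2123, -0.0038, 0.0078, 0, 0.0183, 0], [-0.2426, -0.0043, 0.0089, 0, 0.021, 0], [-0.2668, -0.0047, 0.0098, 0, 0.023, 0], [-0.2829, -0.005, 0.0104, 0, 0.0244, 0]]
max step mm 36.53176699805254 deg 0.1833464944418634
end [ 5.5996e+02  3.0000e-02  2.1500e+02 -7.1500e+01]
```

View pics/q_side.png

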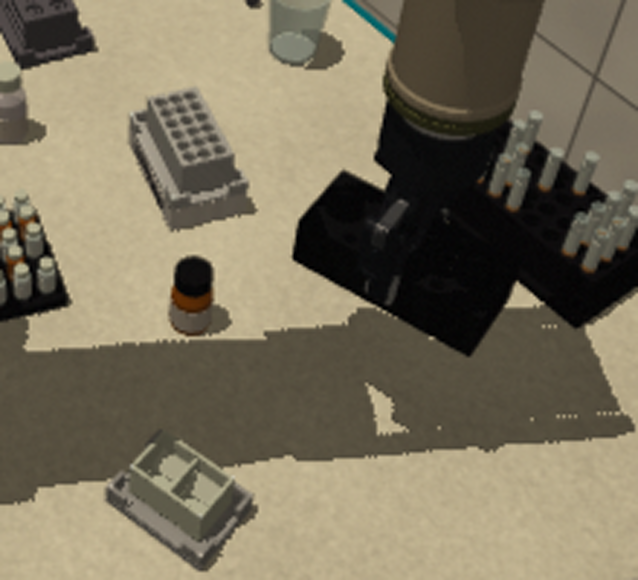

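arm_command([
  [-0.0161,-0.0003,0.0006,0,0.0014,0],
  [-0.0403,-0.0007,0.0015,0,0.0035,0],
  [-0.0706,-0.0012,0.0026,0,0.0061,0],
  [-0.105,-0.0019,0.0039,0,0.0091,0],
  [-0.1414,-0.0025,0.0052,0,0.0122,0],
  [-0.1779,-0.0031,0.0066,0,0.0154,0],
  [-0.2123,-0.0038,0.0078,0,0.0183,0],
  [-0.2426,-0.0043,0.0089,0,0.021,0],
  [-0.2668,-0.0047,0.0098,0,0.023,0],
  [-0.2829,-0.005,0.0104,0,0.0244,0],
])

```text
time: 43.4
tool_pos: [558.6, 1.8, 214.1]
tcp_rot: [-90.1, 0.1, -71.4]
ft_force: [-0.4, 0.3, -4.0]
finger_gap: 65.2
```

```bash
python3 mv.py "458.7 269.8 205 -73.3 10"
python3 -c "
from h import *
print(ray('top',(183.4,194.4),40),ray('side',(219.4,185.9),40))"
```

```text
[[-0.0164, 0.0006, -0.0006, 0, 0.0018, 0], [-0.041, 0.0014, -0.0015, 0, 0.0045, 0], [-0.0719, 0.0025, -0.0026, 0, 0.0079, 0], [-0.1069, 0.0037, -0.0039, 0, 0.0117, 0], [-0.144, 0.005, -0.0052, 0, 0.0157, 0], [-0.1811, 0.0063, -0.0065, 0, 0.0198, 0], [-0.2161, 0.0075, -0.0078, 0, 0.0236, 0], [-0.247, 0.0086, -0.0089, 0, 0.027, 0], [-0.2716, 0.0094, -0.0098, 0, 0.0297, 0], [-0.288, 0.01, -0.0104, 0, 0.0315, 0]]
max step mm 37.14552462948937 deg 0.2349126960036377
end [458.7  269.84 205.   -73.3 ]
[537.72 140.76] [528.34 140.  ]
```

arm_command([
  [-0.0164,0.0006,-0.0006,0,0.0018,0],
  [-0.041,0.0014,-0.0015,0,0.0045,0],
  [-0.0719,0.0025,-0.0026,0,0.0079,0],
  [-0.1069,0.0037,-0.0039,0,0.0117,0],
  [-0.144,0.005,-0.0052,0,0.0157,0],
  [-0.1811,0.0063,-0.0065,0,0.0198,0],
  [-0.2161,0.0075,-0.0078,0,0.0236,0],
  [-0.247,0.0086,-0.0089,0,0.027,0],
  [-0.2716,0.0094,-0.0098,0,0.0297,0],
  [-0.288,0.01,-0.0104,0,0.0315,0],
])

```text
time: 44.65
tool_pos: [458.0, 270.8, 204.7]
tcp_rot: [-90.0, -0.0, -73.3]
ft_force: [0.7, -0.7, -4.5]
finger_gap: 64.8
```

arm_command([
  [0,0.004,0,0,0,0],
  [0,0.012,0,0,0,0],
  [0,0.024,0,0,0,0],
  [0,0.039,0,0,0,0],
  [0,0.055,0,0,0,0],
  [0,0.07,0,0,0,0],
  [0,0.083,0,0,0,0],
  [0,0.093,0,0,0,0],
  [0,0.099,0,0,0,0],
  [0,0.1,0,0,0,0],
])

```text
time: 45.9
tool_pos: [458.5, 269.8, 104.7]
tcp_rot: [-90.0, -0.0, -73.3]
ft_force: [-0.2, 0.8, -3.6]
finger_gap: 64.9
```

```bash
python3 -c "
from h import *
P=[458.7,269.8,np.deg2rad(16.7)]
b=box(*P,150,66,25,71)
for c,(y0,y1,x0,x1) in dict(side=(110,240,120,260),top=(170,300,60,200)).items():
  im=r.snapshot(c)[y0:y1,x0:x1,::-1];im=cv2.resize(im,None,fx=4.2,fy=4.2,interpolation=cv2.INTER_CUBIC)
  q=((proj(c,b)+.5-[x0,y0])*4.2).astype(int);cv2.polylines(im,[q[:4]],True,(0,0,255));cv2.polylines(im,[q[4:]],True,(0,255,0))
  for nb in nestboxes('bottle_bay_seat',P)[1:]:
     q=((proj(c,nb)+.5-[x0,y0])*4.2).astype(int);cv2.polylines(im,[q[4:]],True,(255,255,0))
  cv2.imwrite('pics/r_%s.png'%c,cv2.convertScaleAbs(im,alpha=1.6))"; python3 ms.py bottle_rack_center 25 458.7 269.8 16.7
```

```text
top 0.77 1142.0
 spot@center [454.05 270.74] 0.78
side 0.76 877.0
 spot@center [464.63 265.58] 0.97
('top', 'side') [459.4 267.1  17.3] 0.492
('top',) [482.5 191.3  13.2] 0.555
('side',) [458.1 267.3  14.8] 0.388
```

View pics/r_side.png

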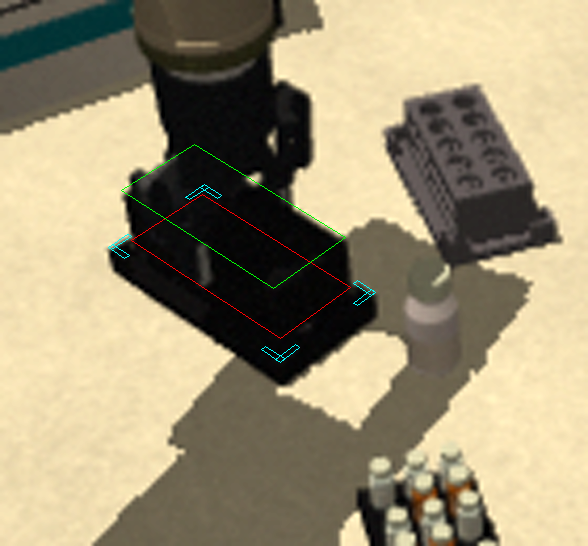

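View pics/r_top.png

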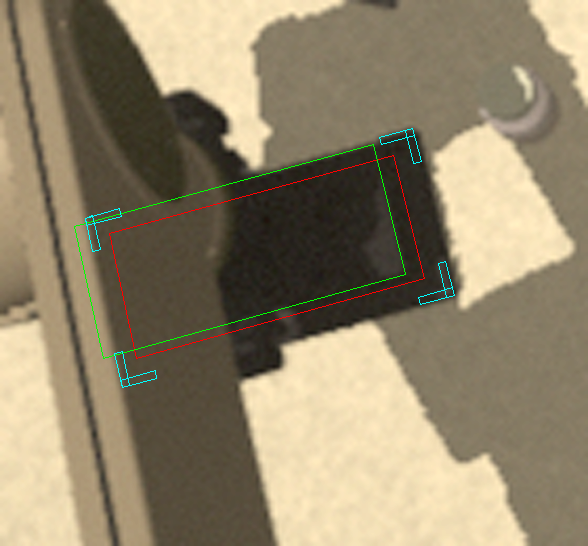

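Held rack and bay outlines agree in both views; lower 17 mm.

arm_command([
  [0,0.002,0,0,0,0],
  [0,0.004,0,0,0,0],
  [0,0.006,0,0,0,0],
  [0,0.008,0,0,0,0],
  [0,0.01,0,0,0,0],
  [0,0.012,0,0,0,0],
  [0,0.014,0,0,0,0],
  [0,0.016,0,0,0,0],
  [0,0.017,0,0,0,0],
  [0,0.017,0,0,0,0],
])

```text
time: 47.45
tool_pos: [458.7, 269.8, 89.0]
tcp_rot: [-90.0, -0.0, -73.3]
ft_force: [-5.2, -2.3, 6.8]
finger_gap: 65.1
```

arm_command([
  [0,0,0,0,0,0],
  [0,0,0,0,0,0],
  [0,0,0,0,0,0],
  [0,0,0,0,0,0],
  [0,0,0,0,0,0],
  [0,0,0,0,0,0],
  [0,-0.01,0,0,0,0],
  [0,-0.03,0,0,0,0],
  [0,-0.06,0,0,0,0],
  [0,-0.102,0,0,0,0],
], jaw=-1)

```text
time: 48.7
tool_pos: [458.0, 269.5, 190.6]
tcp_rot: [-90.1, -0.0, -73.3]
ft_force: [0.9, -0.0, 0.6]
finger_gap: 85.3
```

```bash
python3 - <<'E'
import json;json.dump([458.7,269.84,190,-73.3],open('cmd.json','w'))
E
python3 mv.py "175 574 300 -50 10"
```

```text
[[-0.0212, -0.0062, -0.0105, 0, -0.0231, 0], [-0.0531, -0.0157, -0.0262, 0, -0.0579, 0], [-0.0931, -0.0275, -0.046, 0, -0.1015, 0], [-0.1384, -0.0408, -0.0684, 0, -0.151, 0], [-0.1864, -0.055, -0.0922, 0, -0.2033, 0], [-0.2345, -0.0692, -0.1159, 0, -0.2557, 0], [-0.2798, -0.0825, -0.1383, 0, -0.3052, 0], [-0.3198, -0.0943, -0.1581, 0, -0.3488, 0], [-0.3517, -0.1038, -0.1739, 0, -0.3836, 0], [-0.3729, -0.11, -0.1843, 0, -0.4067, 0]]
max step mm 55.4701721648671 deg 3.002298846485512
end [175.02 574.05 300.   -50.  ]
```

arm_command([
  [-0.0212,-0.0062,-0.0105,0,-0.0231,0],
  [-0.0531,-0.0157,-0.0262,0,-0.0579,0],
  [-0.0931,-0.0275,-0.046,0,-0.1015,0],
  [-0.1384,-0.0408,-0.0684,0,-0.151,0],
  [-0.1864,-0.055,-0.0922,0,-0.2033,0],
  [-0.2345,-0.0692,-0.1159,0,-0.2557,0],
  [-0.2798,-0.0825,-0.1383,0,-0.3052,0],
  [-0.3198,-0.0943,-0.1581,0,-0.3488,0],
  [-0.3517,-0.1038,-0.1739,0,-0.3836,0],
  [-0.3729,-0.11,-0.1843,0,-0.4067,0],
])

```text
time: 49.95
tool_pos: [173.5, 575.2, 301.5]
tcp_rot: [-89.9, 0.1, -49.9]
ft_force: [0.2, 0.1, 1.0]
finger_gap: 85.5
```

```bash
python3 ms.py trough_center 10 445 -277.5 17.7 z; python3 ms.py cool_block_center 30 650 1 -15; python3 ms.py tube_rack_center 8 647 279.5 -12.2;python3 ms.py bottle_rack_center 8 458.7 269.8 16.7; python3 -c "
from bench import r
s=r.sense();print(s['time'],s['tool_pos'])"
```

```text
top 0.77 724.0
 spot@center [ 446.53 -271.49] 0.85
side 0.81 825.0
('top', 'side') [ 446.5 -277.1   17.4] 0.07
('top',) [ 446.7 -275.5   17.5] 0.04
('side',) [ 445.7 -279.    18.1] 0.047
top 0.58 1136.0
 spot@center [646.42   1.57] 0.83
side 0.84 802.0
 spot@center [645.51   2.96] 0.95
('top', 'side') [650.7   1.7 -14.1] 0.067
('top',) [651.6   2.4 -14.3] 0.046
('side',) [649.   -0.7 -14.2] 0.042
top 0.74 1746.0
 spot@center [647.41 282.76] 0.83
side 0.62 793.0
 spot@center [661.17 297.48] 0.92
('top', 'side') [649.6 281.5 -13. ] 0.052
('top',) [650.1 282.  -12.4] 0.029
('side',) [648.1 278.1 -13.9] 0.049
top 0.81 2590.0
 spot@center [463.14 269.66] 0.85
side 0.95 1396.0
 spot@center [450.62 272.43] 0.93
('top', 'side') [460.7 270.4  15.9] 0.047
('top',) [461.2 271.5  16. ] 0.027
('side',) [459.2 267.8  16.9] 0.031
50.85 [175.02028596 573.99834114 299.99683334]
```

View pics/z_side.png

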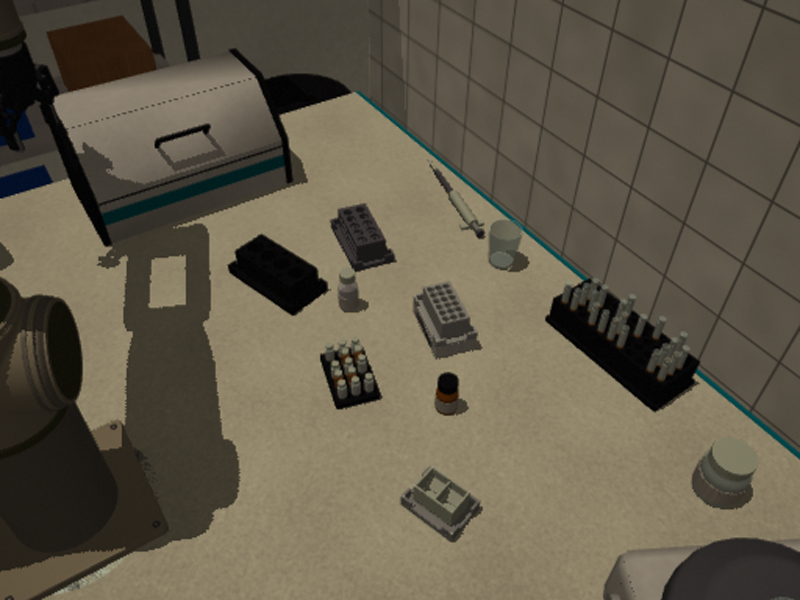

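View pics/z_top.png

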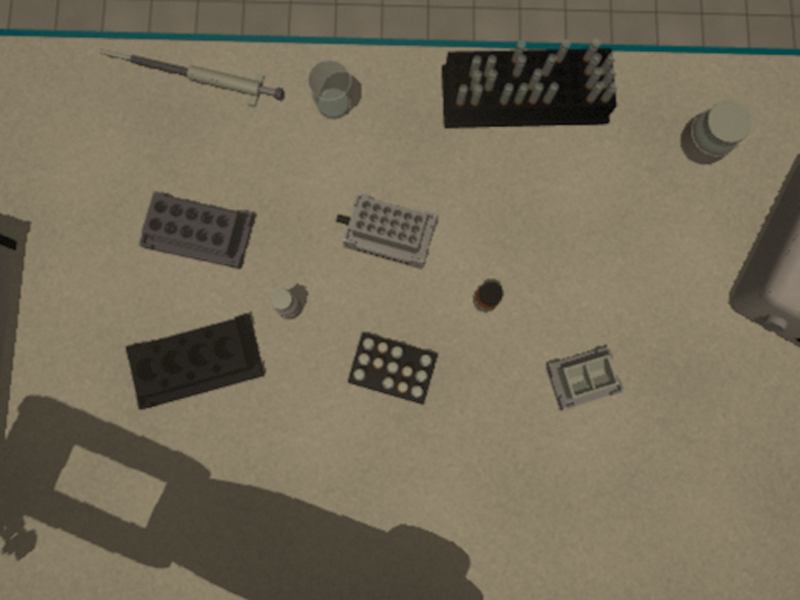

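```bash
python3 -c "
from bench import r
r.hand_in()"
```

```text
the job is handed in; nothing more can be done
```

I took the stack apart from the top down and set each piece in its own nest. I handed the job in at about 51 s of the 128 s allowed.

**Position:** Box fits on the final pictures from both cameras put every piece within about 3 mm and 1° of its nest:

| Piece | Centre (x, y in mm) and turn | Nest (x, y in mm) and turn |
|---|---|---|
| Trough | 446, -277, 17° | 445, -277, 18° |
| Cooling block | 651, 2, -14° | 650, 2, -15° |
| Tube rack | 650, 281, -13° | 647, 280, -13° |
| Bottle rack | 461, 270, 16° | 459, 270, 17° |

**Heights and bottles:** I did not measure height or level separately. At release the tool stood 78 to 81 mm above each seat, within 1 mm of its height above that piece's underside when gripped. All four look flat in the pictures. Both bottles look upright and unmoved. The arm was parked clear of everything.

**Disagreements:**
- The two cameras differed by 2 to 4 mm throughout, so I worked from fits to both together.
- The spot network was off in the final views by 16 to 23 mm for the tube rack (side view). It was also off by 6 mm for the trough and up to about 10 mm for the bottle rack. I trusted the mask fits and the pictures instead.
- Fits of pieces still held in the gripper were poor because the arm hid them, so I checked those by outline overlays.
- The grip and set-down forces I read stayed below about 10 N.

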